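Gauge the casting cell and clear the bench

TASK

Get the film-casting station ready: lift the gap gauge off its hook, lower its blade without forcing it into the gap at the top of the glass casting cell until the red line is level with the cell's lips, hold it there for about a second, then draw it out and hang it back on the hook by its eye. Lay every yellow spacer bar in the yellow tray and every blue clamp flat in the blue tray, before or after the check. Leave the bottle, jar and flask alone.

Things in the scene. Friction and masses are not known exactly. Their poses are not given: they have to be found in the camera images.
- cell: casting cell, fixed: two upright green glass plates 112 mm wide, on a black base 100 x 140 x 20 mm, with aluminium lips along the top at z = 100 mm, blue blocks at both ends reaching 67 mm each way along y to a height of 60 mm; origin under its centre, z up, y along the plates, x across the gap
- cell_mouth (a point): centre of the cell's open gap, level with the top of the lips (100 mm above the bench). The gap runs along the cell's y; flared lips lead in over the first 10 mm (19 mm wide at the top), then the gap is 7 mm wide (x) and 56 mm long (y); its floor lies 50 mm below this point
- stand: grey hook stand, fixed: base plate 150 x 80 x 12 mm, upright steel post of 14 mm diameter at 80 mm along its +x, 230 mm high; from it an arm of 6 mm wire runs to -x at about 200 mm height, with a small upturned tip. Origin on the bench under the hook's seat
- hook_seat (a point): lowest point of the hook arm's axis, where the gauge's eye hangs (200 mm above the bench). The arm comes from the post on the stand's +x side (rising 12 mm towards it); its upturned tip ends 26 mm from here to -x and 12 mm higher (15 mm with the wire's radius). Axes are the stand's
- gauge: gap gauge, 100 g: flat steel blade 40 mm wide (y), 4 mm thick (x), 60 mm long; above it a red handle block 24 (x) x 44 (y) x 48 mm (z, from 60 to 108 mm above the tip); on top a closed dark wire eye in the y-z plane. Origin at the middle of the blade's lower tip, z up along the gauge. Hangs upright, its x along the hook arm
- gauge_line (a point): centre of the red depth line round the blade, 40 mm above the blade's tip; axes as the gauge
- gauge_grip (a point): point in the handle 96 mm above the tip (12 mm below the handle's top), where it may be gripped from above across y with the hook arm passing between the fingers
- gauge_eye (a point): middle of the eye, 14 mm above the handle's top. The eye is 6 mm wire: inside it is 28 mm wide, open from the handle's top to 30 mm above it, narrowing to a peak in the upper half; its outer top is 37 mm above the handle's top. When hung, this point is about 11 mm below the hook seat
- spacer_tray_in (a point): centre of the inner floor (5 mm above the bench) of the fixed yellow tray for spacers: outside 220 (x) x 140 (y) x 30 mm high, walls 5 mm
- clamp_tray_in (a point): centre of the inner floor (5 mm above the bench) of the fixed blue tray for clamps: outside 220 (x) x 140 (y) x 30 mm high, walls 5 mm
- spacer0: yellow plastic spacer bar, 90 (x) x 18 (y) x 12 mm (z), 30 g; origin at the centre of its underside; may be absent
- spacer1: yellow plastic spacer bar, 90 (x) x 18 (y) x 12 mm (z), 30 g; origin at the centre of its underside; may be absent
- spacer2: yellow plastic spacer bar, 90 (x) x 18 (y) x 12 mm (z), 30 g; origin at the centre of its underside; may be absent
- clamp0: blue C-shaped plate clamp lying flat, 16 mm thick, 70 g: spine 70 (x) x 16 (y) mm; two jaws 14 mm wide at its ends reach 32 mm from the spine's centre line to +y, 42 mm free between them; a steel screw with black knob sticks out to 61 mm on +x, at y = 24 mm. Origin under the spine's centre: grip the spine there across y; may be absent
- clamp1: blue C-shaped plate clamp lying flat, 16 mm thick, 70 g: spine 70 (x) x 16 (y) mm; two jaws 14 mm wide at its ends reach 32 mm from the spine's centre line to +y, 42 mm free between them; a steel screw with black knob sticks out to 61 mm on +x, at y = 24 mm. Origin under the spine's centre: grip the spine there across y; may be absent
- clamp2: blue C-shaped plate clamp lying flat, 16 mm thick, 70 g: spine 70 (x) x 16 (y) mm; two jaws 14 mm wide at its ends reach 32 mm from the spine's centre line to +y, 42 mm free between them; a steel screw with black knob sticks out to 61 mm on +x, at y = 24 mm. Origin under the spine's centre: grip the spine there across y; may be absent
- amber_bottle: amber glass bottle with green cap, 72 mm diameter, 170 mm tall, a bystander; origin at the centre of its base
- flask: conical glass flask, 68 mm diameter, 95 mm tall, a bystander; origin at the centre of its base
- jar: white jar with blue cap, 60 mm diameter, 75 mm tall, a bystander; origin at the centre of its base
There are look-alikes about, which are no part of the job. What is shaped like the clamp0 but turquoise is not meant.

How it is judged (in metres and radians):
On the way, in this order (a step that is already met when the one before it is completed fails the run):
1. the gauge is lifted off its hook (distance between gauge_eye and hook_seat above 0.06 m), for 0.1 s.
2. the blade stands upright in the gap with its red line level with the lips (within 4 mm), for 0.5 s (z of gauge_line in the frame of cell_mouth between -0.004 and 0.004 m and x of gauge_line in the frame of cell_mouth between -0.004 and 0.004 m and y of gauge_line in the frame of cell_mouth between -0.015 and 0.015 m and angle between the x axis of gauge and the x axis of cell, either way round below 0.15 rad and angle between gauge's own z axis and vertical below 0.15 rad), for 0.5 s.
At the end, for the whole second after the job is handed in: All spacers present lie lengthwise level in the yellow tray, all clamps present flat in the blue tray (within 20 degrees, origin within 100 and 60 mm of the tray centre, under 30 mm above its floor), at rest; the gauge hangs by its eye on the hook, upright within 17 degrees and still (x of spacer0 in the frame of spacer_tray_in between -0.1 and 0.1 m and y of spacer0 in the frame of spacer_tray_in between -0.06 and 0.06 m and z of each of spacer0, spacer1, spacer2 in the frame of spacer_tray_in below 0.03 m and angle between spacer0's own x axis and vertical between 1.22 and 1.92 rad and linear speed of each of spacer0, spacer1, spacer2, clamp0, clamp1, clamp2 below 0.03 m/s and x of spacer1 in the frame of spacer_tray_in between -0.1 and 0.1 m and y of spacer1 in the frame of spacer_tray_in between -0.06 and 0.06 m and angle between spacer1's own x axis and vertical between 1.22 and 1.92 rad and x of spacer2 in the frame of spacer_tray_in between -0.1 and 0.1 m and y of spacer2 in the frame of spacer_tray_in between -0.06 and 0.06 m and angle between spacer2's own x axis and vertical between 1.22 and 1.92 rad and x of clamp0 in the frame of clamp_tray_in between -0.1 and 0.1 m and y of clamp0 in the frame of clamp_tray_in between -0.06 and 0.06 m and z of each of clamp0, clamp1, clamp2 in the frame of clamp_tray_in below 0.03 m and (angle between clamp0's own z axis and vertical below 0.35 rad or angle between clamp0's own z axis and vertical above 2.79 rad) and x of clamp1 in the frame of clamp_tray_in between -0.1 and 0.1 m and y of clamp1 in the frame of clamp_tray_in between -0.06 and 0.06 m and (angle between clamp1's own z axis and vertical below 0.35 rad or angle between clamp1's own z axis and vertical above 2.79 rad) and x of clamp2 in the frame of clamp_tray_in between -0.1 and 0.1 m and y of clamp2 in the frame of clamp_tray_in between -0.06 and 0.06 m and (angle between clamp2's own z axis and vertical below 0.35 rad or angle between clamp2's own z axis and vertical above 2.79 rad) and x of gauge_eye in the frame of hook_seat between -0.025 and 0.06 m and y of gauge_eye in the frame of hook_seat between -0.02 and 0.02 m and z of gauge_eye in the frame of hook_seat between -0.025 and 0 m and angle between gauge's own z axis and vertical below 0.3 rad and linear speed of gauge below 0.06 m/s and contact force between gauge and stand above 0.2 N); the robot touches nothing.
It fails at once if a bystander is moved more than 30 mm or tipped (distance of any of amber_bottle, flask, jar from where it was at the start of the episode above 0.03 m or angle between any of amber_bottle, flask, jar's own z axis and vertical above 0.3 rad).
It fails at once if the gauge is forced against the cell with more than 30 N (contact force between gauge and cell above 30 N).
Of spacer0, spacer1, spacer2, clamp0, clamp1, clamp2 only 4 to 6 are there at a start; the rules pass over those that are not, and their reading is None.
At some moment in a run one of spacer0, spacer1, spacer2, clamp0, clamp1, clamp2 may be knocked a few centimetres aside while the robot is not near it.
It also fails if it takes over 210 s, if anything falls off the work surface, if the arm or the gripper's body presses on something with over 40 N, if the wrist force passes 120 N, or if a joint passes its speed limit or range.

ROBOT

A 6-joint arm with a two-finger parallel gripper is mounted at the origin on the work surface. World frame = base frame: x ahead of the robot, y to its left, z up, the work surface at z = 0. Lengths are in mm, angles in rad, forces in N, time in s.
With the tool pointing down it reaches from about 300 to 750 mm from the base axis. Payload 8.5 kg.
Tool frame: the origin (TCP) lies between the finger pads; the fingertips stand tip_reach ahead of it and the grasp point (between the pads) lies 8 mm behind it (tip_reach is the distance from the TCP to the fingertips, in mm); z points along the fingers, y is the direction in which the jaws open and shut (so a half turn about z gives the same grasp; the last joint's range is limited). The gripper opens to 85 mm and grips with 20 to 120 N. Pads are 22 mm wide; open, the fingers measure 114 mm over their backs; the gripper's body (76 mm by 85 mm) begins 54 mm behind the grasp point. The pads swing forward as they close: fully open they stand 13 mm farther back than shut.
Start: joints at [-1.38, 0.381, 1.297, -0, 1.464, -0.215], TCP at [217.107, -505.316, 220.922] pointing down, gripper open.
Joint ranges: [-3.11, 3.11], [-0.89, 2.33], [0.22, 2.48], [-1.42, 4.56], [0.17, 2.85], [-2.88, 2.88]. Speed limits (rad/s): [2.39, 2.39, 3.14, 3.14, 3.14, 3.14].

INTERFACE

Orientations are given as a rotation vector (axis times angle).
In Python, from bench import * gives the robot as it stands. The module is installed in compiled form; this text tells all that it offers.
- The arm moves only by the tool apply_moves, never from a script. Its argument "deltas" is a list of rows, each a list of 4 numbers: the shift along the tool's x, y, z in cm, then the turn about the tool's z in degrees. In form: [[tx, ty, tz, roll], ...]. A call has exactly 5 rows; each row shifts and turns the commanded pose from where the row before left it, along the tool's axes as they then stand; what a row does not reach is not made up. A row lasts 1/10 s, in which the tool goes at most 50 mm and 8.59 degrees, less where a joint would pass 70% of its speed; a pose out of reach is approached as far as the arm can. A call is refused whole if a number of a shift passes 5 or a number of a turn 8.59, either way. A call with a gripper value outside its range is refused whole. "grip" is the opening, from 0 (shut) to 1 (fully open), set as the call begins (left out, the last holds). The fingers move at their own pace and stop on an object; the grip force is fixed at half the most. Time passes only in rows, so rows that do not move let the fingers close, or fill a call up. It gives the time, the measured TCP pose, the force and the opening at its end, in the units of the state.
- get_obs(): the state, without advancing time (a new reading comes with each control period).
- grab_frame(name): name is "scene" or "top" or "wrist"; returns (picture, depth): 400x640x3 uint8, red, green, blue; 400x640 float32, mm along the optical axis (not along the pixel's ray), 0 where there is no reading.
- camera_info(name): a dict with "intrinsics" (3x3 intrinsics, pixels), "extrinsics" (4x4, takes a point from camera to world coordinates). Camera axes: x right, y down, z forward; pixel columns grow to the right and rows downward; lengths in mm; the calibration is good to about 2 mm. A picture is of the moment at which its call begins: read the wrist's pose just before it. camera_info takes no time and is no camera call; for the wrist camera it gives the pose at the moment of the call.
- finish_job(): hands the job in, once; it reports no verdict.
The state is a dict: "time_s": time; "joint_positions": joint angles; "joint_velocities": joint speeds; "joint_efforts": joint torques, N m; "tool_pos": TCP position; "tool_rot": TCP orientation; "wrist_force": force on the tool from outside, world axes, zero at the start; "moment": the same for the moment, N m; "gripper_width": finger opening in mm.
Only numpy, scipy, OpenCV 4.12 (cv2) and the standard library are available. Lean on these libraries where they do the work, as an engineer would, in place of code of your own. Each camera call takes 0.05 s, during which the arm holds its last target.

## Working session

There is one attempt and no reset: what is moved stays moved. The work goes in short steps, Python scripts to look and compute and a tool call to move; the robot and the scene stay as the last step left them, time stands still between calls to the robot, and variables do not carry over. Pictures are saved under pics/ and viewed, and the job is handed in when it is done.

Besides the shell and the picture viewer there is one more tool, called after "Call:" as a command line: name --pt "numbers of a row" for each row, then --argument value for the rest. apply_moves: Moves the arm, as the interface text tells. Its arguments: {"type":"object","properties":{"deltas":{"type":"array"},"grip":{"type":"number"}},"required":["deltas"]}

```bash
mkdir -p pics; cat > h.py <<'E'
from bench import *
import numpy as np, cv2
from scipy.spatial.transform import Rotation as R
def snap(n,tag):
    o=get_obs(); ci=camera_info(n); p,d=grab_frame(n)
    cv2.imwrite(f'pics/{tag}.png',p[:,:,::-1]); np.savez(f'/tmp/{tag}.npz',p=p,d=d,K=np.array(ci['intrinsics']),E=np.array(ci['extrinsics']))
    return o
def load(tag):
    z=np.load(f'/tmp/{tag}.npz'); return z['p'],z['d'],z['K'],z['E']
def px(tag,u,v,z=None):
    p,d,K,E=load(tag)
    r=np.linalg.inv(K)@[u,v,1]
    if z is None:
        w=d[int(v),int(u)]; c=r*w
        return (E@[*c,1])[:3]
    rw=E[:3,:3]@r; o=E[:3,3]; return o+rw*(z-o[2])/rw[2]
def cloud(tag):
    p,d,K,E=load(tag); v,u=np.mgrid[:400,:640]
    c=np.stack([(u-K[0,2])/K[0,0]*d,(v-K[1,2])/K[1,1]*d,d],-1)
    return c@E[:3,:3].T+E[:3,3]
def crop(tag,u0,v0,u1,v1,s,out):
    p=load(tag)[0][v0:v1,u0:u1,::-1]; cv2.imwrite(f'pics/{out}.png',cv2.resize(p,None,fx=s,fy=s,interpolation=cv2.INTER_CUBIC))
def st():
    o=get_obs(); print(round(o['time_s'],2),np.round(o['tool_pos'],1),np.round(R.from_rotvec(o['tool_rot']).as_matrix(),3).tolist(),o['gripper_width'],np.round(o['wrist_force'],1),np.round(o['joint_positions'],3))
E
python3 - <<'E'
from h import *
o=get_obs();print(o);st()
snap('scene','s0');snap('top','t0');snap('wrist','w0')
for n in('scene','top','wrist'):
    c=camera_info(n);print(np.round(c['intrinsics'],1).tolist(),np.round(c['extrinsics'],3).tolist())
E
```

```text
{'time_s': 0.0, 'joint_positions': array([-1.38028688e+00,  3.81213613e-01,  1.29828106e+00, -1.08145943e-05,
        1.46361682e+00, -2.15285016e-01]), 'joint_velocities': array([ 0.00132055, -0.00067127, -0.0008227 ,  0.00097393, -0.00014634,
       -0.00175428]), 'joint_efforts': array([-2.91768538e-04, -4.48459625e+01, -2.31278104e+01, -2.00449231e-04,
        4.70806175e-03, -9.09512892e-07]), 'tool_pos': array([ 217.05255319, -505.0112391 ,  220.29549556]), 'tool_rot': array([-3.07566070e+00, -6.32751689e-01, -1.26603835e-05]), 'wrist_force': array([-0.04585528,  0.56693236, -0.80824471]), 'moment': array([-0.01412022,  0.00597549, -0.01657485]), 'gripper_width': 85.2306140701962}
0.0 [ 217.1 -505.   220.3] [[0.919, 0.395, -0.0], [0.395, -0.919, 0.001], [0.0, -0.001, -1.0]] 85.2306140701962 [-0.   0.6 -0.8] [-1.38   0.381  1.298 -0.     1.464 -0.215]
[[463.5, 0.0, 316.2], [0.0, 463.5, 188.4], [0.0, 0.0, 1.0]] [[0.155, 0.838, -0.523, 1274.626], [0.988, -0.133, 0.081, -182.35], [-0.002, -0.529, -0.849, 1227.224], [0.0, 0.0, 0.0, 1.0]]
[[469.7, 0.0, 318.1], [0.0, 469.7, 192.1], [0.0, 0.0, 1.0]] [[0.015, -0.987, 0.159, 422.418], [-1.0, -0.016, -0.005, -67.96], [0.007, -0.159, -0.987, 1320.644], [0.0, 0.0, 0.0, 1.0]]
[[300.4, 0.0, 319.2], [0.0, 300.4, 199.6], [0.0, 0.0, 1.0]] [[0.396, -0.879, -0.265, 283.889], [-0.918, -0.379, -0.112, -476.33], [-0.002, 0.287, -0.958, 374.377], [0.0, 0.0, 0.0, 1.0]]
```

View pics/s0.png

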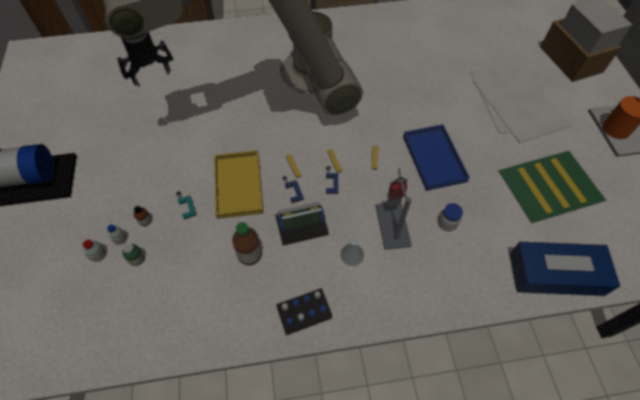

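View pics/t0.png

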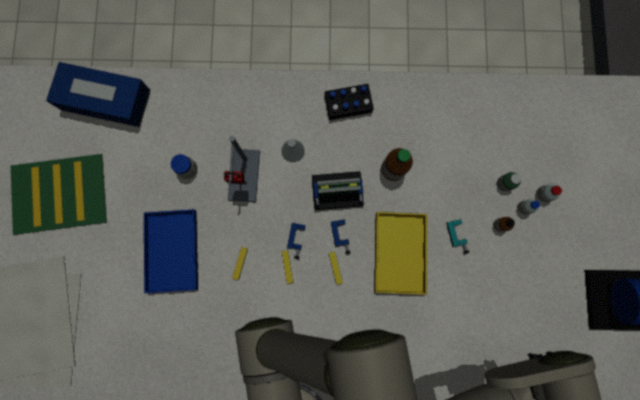

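View pics/w0.png

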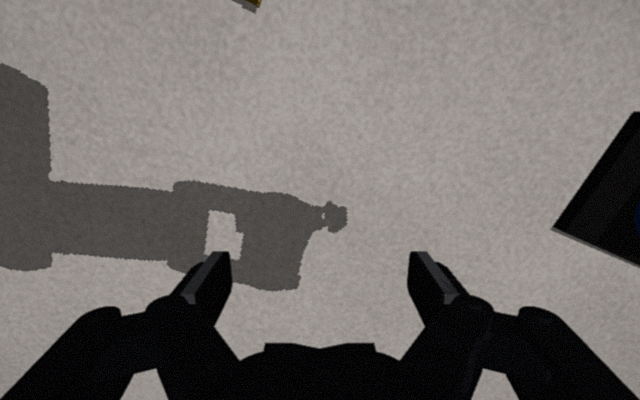

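The top view shows three yellow bars near (240,263), (287,267) and (335,268), two blue clamps at (296,237) and (341,236), and a turquoise look-alike at (457,234). The cell is at (338,190) and the stand at (243,175). The blue tray is at (170,251) and the yellow one at (400,253). I'll enlarge the crops next.

```bash
python3 - <<'E'
from h import *
crop('t0',130,130,430,300,2.6,'t0c')
crop('s0',270,140,480,260,3.8,'s0c')
E
```

```text
(no output)
```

View pics/t0c.png

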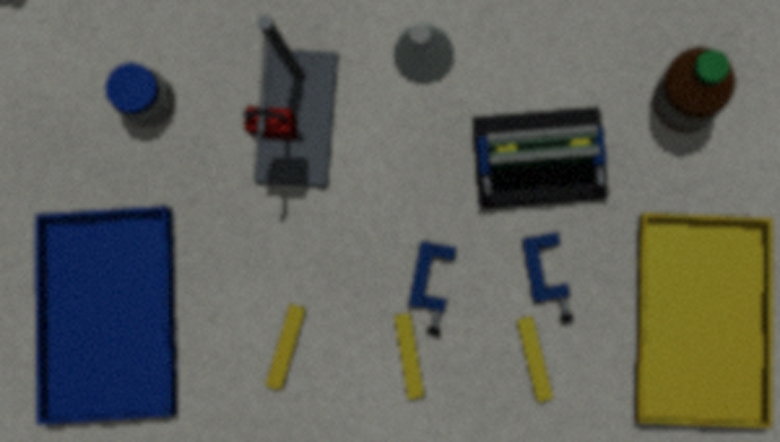

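View pics/s0c.png

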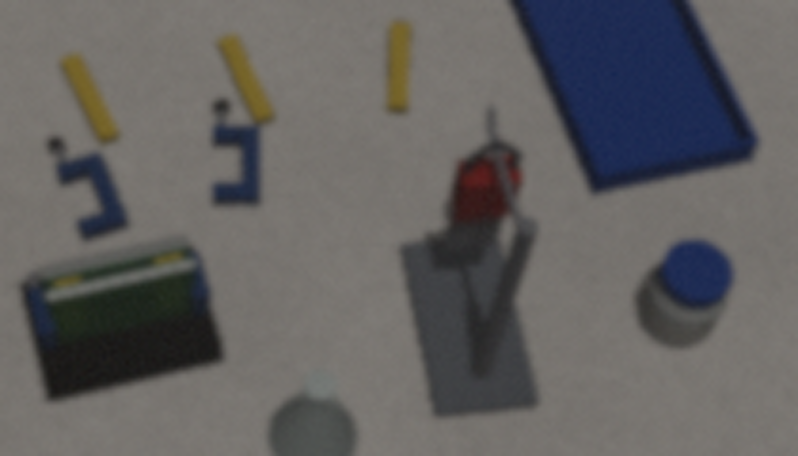

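```bash
python3 - <<'E'
from h import *
f=lambda u,v:(130+u/2.6,130+v/2.6)
P={'trayB':[(40,215,30),(172,208,30),(175,416,30),(42,423,30)],'trayY':[(641,215,30),(768,222,30),(771,428,30),(637,423,30)],
'sp0':[(297,306,12),(275,388,12)],'sp1':[(404,315,12),(416,398,12)],'sp2':[(526,319,12),(544,401,12)],
'cl0':[(425,243,16),(412,305,16),(454,252,16),(444,306,16),(433,331,16)],'cl1':[(527,241,16),(538,302,16),(556,238,16),(568,294,16),(566,317,16)],
'cellbase':[(474,117,20),(600,109,20),(607,198,20),(480,209,20)],'lipfar':[(488,138,100),(600,130,100)],'lipnear':[(487,162,100),(602,153,100)],
'stand':[(265,52,12),(337,54,12),(328,186,12),(255,185,12)],'postTop':[(266,22,230)],'hooktip':[(283,216,212)],'bottle':[(712,66,170)],'flask':[(420,33,95)],'jar':[(131,88,75)]}
for k,l in P.items():
    q=[px('t0',*f(u,v),z) for u,v,z in l]
    print(k,[np.round(a[:2]).astype(int).tolist() for a in q],np.round(np.mean(q,0)[:2]))
C=cloud('t0')
print(px('t0',*f(276,120)),px('t0',*f(131,88)),px('t0',*f(712,66)),px('t0',*f(545,133)))
E
```

```text
trayB [[565, 401], [575, 262], [358, 246], [349, 383]] [462. 323.]
trayY [[575, -237], [569, -372], [355, -370], [358, -231]] [ 464. -303.]
sp0 [[474, 128], [388, 147]] [431. 138.]
sp1 [[466, 14], [380, -1]] [423.   6.]
sp2 [[464, -116], [379, -136]] [ 421. -126.]
cl0 [[543, -7], [477, 5], [534, -38], [476, -29], [450, -18]] [496. -17.]
cl1 [[547, -116], [482, -129], [550, -147], [491, -160], [466, -158]] [ 507. -142.]
cellbase [[680, -57], [691, -194], [594, -202], [580, -65]] [ 636. -130.]
lipfar [[643, -72], [653, -186]] [ 648. -129.]
lipnear [[618, -72], [629, -188]] [ 624. -130.]
stand [[751, 174], [750, 95], [603, 99], [603, 178]] [677. 136.]
postTop [[725, 134]] [725. 134.]
hooktip [[547, 114]] [547. 114.]
bottle [[704, -288]] [ 704. -288.]
flask [[753, -1]] [753.  -1.]
jar [[694, 300]] [694. 300.]
[643.53453127 130.31664958 174.90931341] [694.44233024 299.9641282   74.29896862] [ 705.32501742 -288.59647564  166.47327028] [ 649.28541045 -130.43269105   98.14463017]
```

```bash
cat >> h.py <<'E'
def go(x,y,z=None,yaw=None,rows=5):
    """yaw: deg of tool x in world"""
    o=get_obs(); M=R.from_rotvec(o['tool_rot']).as_matrix(); p=o['tool_pos']
    d=np.array([x,y,p[2] if z is None else z])-p
    cy=np.degrees(np.arctan2(M[1,0],M[0,0])); 
    roll=0 if yaw is None else -((yaw-cy+90)%180-90)
    # shift first along present axes
    print('pos',np.round(p,1),'yaw %.1f'%cy,'delta tool cm',np.round(M.T@d/10,2),'roll tot %.1f'%roll, 'w %.1f'%o['gripper_width'],'tilt',np.round(M[2],3))
    if roll:
        a=np.radians(cy if yaw is None else cy-roll); c,s=np.cos(a),np.sin(a)
        print(' after roll: delta tool cm',np.round([ (c*d[0]+s*d[1])/10,(s*d[0]-c*d[1])/10,-d[2]/10],2))
E
python3 - <<'E'
import bench;print([n for n in dir(bench) if n[0]!='_'])
from h import *
go(421,-126,220,13)
E
```

```text
['MotionError', 'camera_info', 'finish_job', 'get_obs', 'grab_frame', 'tip_reach']
pos [ 217.1 -505.1  220.5] yaw 23.3 delta tool cm [ 33.7  -26.78   0.08] roll tot 10.3 w 85.3 tilt [ 0.    -0.001 -1.   ]
 after roll: delta tool cm [ 28.4  -32.35   0.05]
```

```bash
python3 -c "
import bench;t=bench.tip_reach;print(t, t() if callable(t) else '')"
```

```text
11.0
```

Call:
apply_moves --pt "0 0 0 5.2" --pt "0 0 0 5.1" --pt "2.8 -3.2 0 0" --pt "2.8 -3.2 0 0" --pt "2.8 -3.2 0 0" --grip 0.6

```text
time_s: 0.65
tool_pos: [277.8, -391.5, 220.6]
tool_rot: [-3.121, -0.353, 0.0]
wrist_force: [0.8, -0.2, 0.3]
gripper_width: 51.2
```

Call:
apply_moves --pt "2.8 -3.2 0 0" --pt "2.8 -3.2 0 0" --pt "2.8 -3.2 0 0" --pt "2.8 -3.2 0 0" --pt "2.8 -3.2 0 0"

```text
time_s: 1.15
tool_pos: [378.5, -204.0, 220.9]
tool_rot: [-3.122, -0.354, -0.0]
wrist_force: [0.8, -0.2, -0.1]
gripper_width: 51.3
```

Call:
apply_moves --pt "2.8 -3.2 0 0" --pt "2.8 -3.2 0 0" --pt "0 0 0 0" --pt "0 0 0 0" --pt "0 0 0 0"

```text
time_s: 1.65
tool_pos: [418.0, -131.4, 220.8]
tool_rot: [3.122, 0.353, -0.001]
wrist_force: [0.4, 0.4, -0.4]
gripper_width: 51.2
```

```bash
python3 - <<'E'
from h import *
st(); snap('wrist','w1')
E
```

```text
1.65 [ 418.  -131.4  220.8] [[0.975, 0.223, -0.0], [0.223, -0.975, -0.0], [-0.0, -0.0, -1.0]] 51.214770186603396 [ 0.4  0.4 -0.4] [-0.576  0.184  1.583 -0.     1.375  0.77 ]
```

View pics/w1.png

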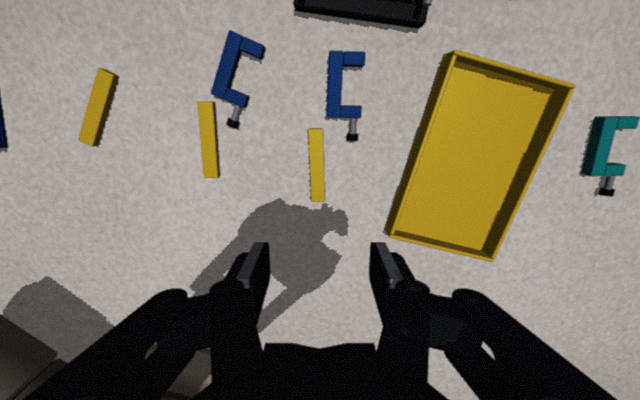

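The wrist view is sharp and shows all three bars, at (98,107), (208,139) and (316,164), both clamps, the yellow tray and the turquoise look-alike at (611,150). I'll measure all of them from this picture.

```bash
cat >> h.py <<'E'
def blobs(tag,kind,amin=120):
    p,d,K,E=load(tag); hsv=cv2.cvtColor(p,cv2.COLOR_RGB2HSV)
    lo,hi={'y':((20,120,60),(35,255,255)),'b':((105,120,30),(125,255,255)),'r':((0,130,40),(8,255,255))}[kind]
    m=cv2.inRange(hsv,lo,hi); n,L,s,c=cv2.connectedComponentsWithStats(m)
    C=cloud(tag)
    for i in range(1,n):
        if s[i,4]<amin: continue
        Q=C[(L==i)&(d>0)]
        if len(Q)<30: continue
        zt=np.percentile(Q[:,2],80); T=Q[np.abs(Q[:,2]-zt)<4]
        if len(T)<30: continue
        r=cv2.minAreaRect(T[:,:2].astype(np.float32)); b=cv2.boxPoints(r)
        e=b[1]-b[0]; f=b[2]-b[1]; l=e if np.linalg.norm(e)>np.linalg.norm(f) else f
        a=(np.degrees(np.arctan2(l[1],l[0]))+90)%180-90
        print(kind,'px',np.round(c[i]).astype(int),'area',s[i,4],'z %.1f'%zt,'ctr',np.round(r[0],1),'size',np.round(sorted(r[1])[::-1],1),'yaw %.1f'%a,'mean',np.round(T.mean(0)[:2],1))
E
python3 - <<'E'
from h import *
blobs('w1','y');blobs('w1','b')
blobs('t0','y',60);blobs('t0','b',60)
go(424,-126,100,13)
E
```

```text
y px [472 156] area 20404 z 7.0 ctr [ 467.6 -310.7] size [211.7 123.8] yaw -1.2 mean [ 475.6 -310.1]
y px [ 96 106] area 1303 z 13.8 ctr [432.5 137.8] size [89.8 19. ] yaw -14.4 mean [434.  136.6]
y px [208 139] area 1207 z 13.6 ctr [424.5   6.2] size [89.3 18.4] yaw 11.1 mean [426.1   6.2]
y px [316 164] area 1026 z 13.4 ctr [ 423.4 -126.2] size [88.9 17.2] yaw 15.0 mean [ 425.1 -125.8]
b px [233  67] area 1500 z 17.6 ctr [509.  -16.4] size [68.6 39.7] yaw -9.7 mean [510.9 -12.4]
b px [341  83] area 1396 z 17.5 ctr [ 520.5 -136.7] size [68.6 38.6] yaw 11.1 mean [ 521.2 -132.1]
y px [ 79 191] area 479 z 7.7 ctr [628.3 601.9] size [171.   25.2] yaw 8.5 mean [625.3 601.6]
y px [ 57 193] area 485 z 7.8 ctr [619.2 660.8] size [170.7  26.2] yaw 8.3 mean [617.5 660.7]
y px [ 36 196] area 485 z 7.7 ctr [609.3 720.7] size [171.3  25.3] yaw 8.6 mean [609.9 720.4]
y px [400 253] area 4067 z 8.7 ctr [ 466.4 -303. ] size [210.6 136.1] yaw -1.4 mean [ 465.6 -306.5]
y px [239 263] area 200 z 14.2 ctr [431.9 138.6] size [87.2 17.4] yaw -14.8 mean [431.9 138.8]
y px [287 266] area 194 z 13.9 ctr [42
[... 178 characters left out ...]
 82.7 ctr [896.5 549.2] size [237.7 117.2] yaw 78.5 mean [895.3 550.1]
b px [180 164] area 294 z 77.6 ctr [695.  299.4] size [50.5 49.9] yaw 30.9 mean [694.6 300.1]
b px [315 189] area 64 z 61.0 ctr [631.5 -67.5] size [38.6 10. ] yaw 8.1 mean [632.  -67.5]
b px [170 251] area 4157 z 9.7 ctr [462.4 332.7] size [211.1 127. ] yaw 4.6 mean [460.3 335. ]
b px [338 233] area 174 z 17.9 ctr [ 519.5 -134.9] size [66.7 35.4] yaw 9.9 mean [ 518.4 -130.9]
b px [294 236] area 172 z 18.5 ctr [507.7 -14. ] size [65.6 34.2] yaw -10.2 mean [510.4  -9.8]
pos [ 417.9 -131.7  220.8] yaw 12.9 delta tool cm [ 0.72 -0.42 12.08] roll tot -0.1 w 51.3 tilt [-0. -0. -1.]
 after roll: delta tool cm [ 0.72 -0.42 12.08]
```

Call:
apply_moves --pt "0.7 -0.4 4 -2.1" --pt "0 0 4.5 0" --pt "0 0 4.5 0" --pt "0 0 4 0" --pt "0 0 3.2 0"

```text
time_s: 2.2
tool_pos: [423.3, -126.2, 17.0]
tool_rot: [-3.114, -0.408, 0.002]
wrist_force: [0.4, -0.7, 0.7]
gripper_width: 51.3
```

```bash
python3 - <<'E'
from h import *
st();go(423.5,-126,14,15); snap('wrist','w2')
E
```

```text
2.2 [ 423.3 -126.2   17. ] [[0.966, 0.257, -0.001], [0.257, -0.966, 0.001], [-0.001, -0.001, -1.0]] 51.29298453825421 [ 0.4 -0.7  0.7] [-0.559  0.484  1.869 -0.     0.789  0.752]
pos [ 423.3 -126.2   17. ] yaw 14.9 delta tool cm [ 0.02 -0.01  0.3 ] roll tot -0.1 w 51.3 tilt [-0.001 -0.001 -1.   ]
 after roll: delta tool cm [ 0.02 -0.01  0.3 ]
```

View pics/w2.png

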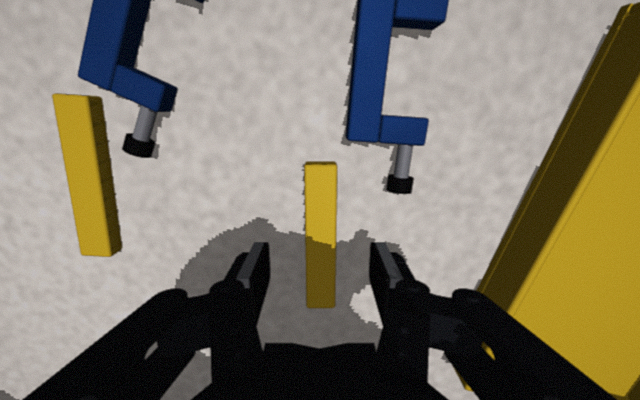

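The bar lies centred between the fingers, at (320,235). I'll go down 3 mm and close.

Call:
apply_moves --pt "0 0 0.3 0" --pt "0 0 0 0" --pt "0 0 0 0" --pt "0 0 0 0" --pt "0 0 0 0" --grip 0

```text
time_s: 2.75
tool_pos: [424.6, -125.5, 16.8]
tool_rot: [3.113, 0.411, 0.002]
wrist_force: [0.1, 0.4, 0.4]
gripper_width: -0.2
```

Call:
apply_moves --pt "0 0 0 0" --pt "0 0 -3 0" --pt "0 0 -4 0" --pt "0 0 -2 0" --pt "0 0 0 0"

```text
time_s: 3.25
tool_pos: [425.3, -125.8, 108.4]
tool_rot: [3.111, 0.411, 0.007]
wrist_force: [0.5, 0.7, -0.4]
gripper_width: 0.0
```

```bash
python3 - <<'E'
from h import *
st();go(415,-330,100,-1.2); snap('wrist','w3')
E
```

```text
3.25 [ 425.3 -125.8  108.4] [[0.966, 0.26, 0.005], [0.26, -0.966, -0.003], [0.004, 0.004, -1.0]] 0.04841162029117494 [ 0.5  0.7 -0.4] [-0.556  0.326  1.761  0.     1.049  0.752]
pos [ 425.3 -125.8  108.4] yaw 15.1 delta tool cm [-6.31 19.44  0.9 ] roll tot 16.3 w 0.0 tilt [ 0.004  0.004 -1.   ]
 after roll: delta tool cm [-0.61 20.44  0.84]
```

View pics/w3.png

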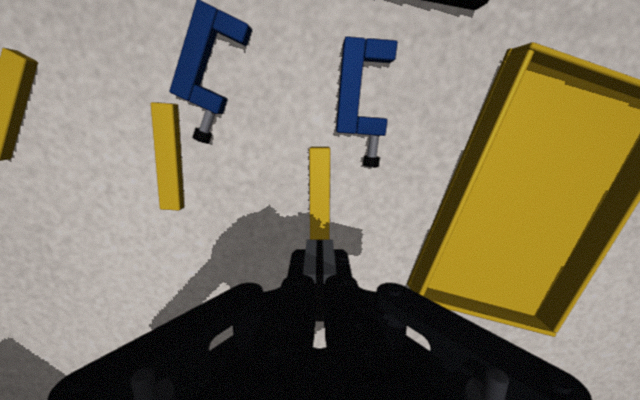

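```bash
python3 - <<'E'
from h import *
def tf(tag,pos,rv,pts):
    M=R.from_rotvec(rv).as_matrix()
    for u,v in pts:
        q=px(tag,u,v); print(tag,u,v,np.round(M.T@(q-np.array(pos)),1), np.round(q,1))
tf('w3',[425.3,-125.8,108.4],get_obs()['tool_rot'],[(318,242),(324,242),(312,250),(328,250),(316,260),(320,270),(318,280),(326,236)])
tf('w2',[423.3,-126.2,17],[-3.114,-.408,.002],[(262,245),(258,255),(250,265),(250,280),(375,245),(384,250),(390,270)])
blobs('w3','y')
E
```

```text
w3 318 242 [ 10.7  -0.8 -19.3] [ 435.4 -122.2  127.7]
w3 324 242 [ 10.7   2.1 -19.3] [ 436.2 -125.   127.8]
w3 312 250 [ 10.3  -3.6 -27.3] [ 434.2 -119.6  135.7]
w3 328 250 [ 10.3   3.8 -27.3] [ 436.2 -126.8  135.7]
w3 316 260 [ 10.9  -1.6 -38.1] [ 435.3 -121.3  146.5]
w3 320 270 [ 10.4   0.  -45.7] [ 435.3 -123.1  154.1]
w3 318 280 [  8.1  -0.8 -49.3] [ 432.8 -122.9  157.7]
w3 326 236 [-36.4   6.1  96.4] [ 391.9 -141.2   12. ]
w2 262 245 [ 10.6 -27.7 -22.6] [426.5 -96.8  39.6]
w2 258 255 [ 10.1 -27.8 -31.8] [425.9 -96.8  48.8]
w2 250 265 [ 10.8 -29.  -42.2] [426.3 -95.4  59.2]
w2 250 280 [ 10.2 -26.7 -52.7] [426.3 -97.8  69.7]
w2 375 245 [ 10.7  26.4 -22.6] [ 440.5 -149.    39.6]
w2 384 250 [ 10.6  29.6 -27.8] [ 441.2 -152.1   44.7]
w2 390 270 [ 10.5  28.4 -45.6] [ 440.9 -151.    62.6]
y px [535 193] area 35475 z 6.8 ctr [ 467.4 -313.3] size [212.5 120. ] yaw -1.7 mean [ 477.  -311.8]
y px [ 9 88] area 1658 z 13.7 ctr [433.7 137. ] size [87.8 19.8] yaw -14.4 mean [447.5 130.6]
y px [459 169] area 799 z 7.6 ctr [ 469.3 -236. ] size [218.4   2.8] yaw -1.5 mean [ 478.6 -236.2]
y px [166 155] area 2426 z 13.5 ctr [424.5   6.6] size [89.2 19.4] yaw 11.1 mean [427.1   6.2]
y px [319 192] area 1863 z 13.4 ctr [ 427.7 -125.2] size [81.5 17.1] yaw 15.4 mean [ 429.6 -124.8]
```

The fingers closed above the bar. In the wrist depth the fingertips look about 18 mm behind the TCP, where the text says 11 mm ahead. I'll lower the tool in steps and watch the force to find where the tips really are.

Call:
apply_moves --pt "0 0 0 0" --pt "0 0 0 0" --pt "0 0 4 0" --pt "0 0 4 0" --pt "0 0 1.3 0" --grip 0.5

```text
time_s: 3.8
tool_pos: [422.3, -124.2, 9.4]
tool_rot: [-3.11, -0.411, 0.008]
wrist_force: [0.2, -0.6, 0.4]
gripper_width: 42.4
```

Call:
apply_moves --pt "0 0 0.1 0" --pt "0 0 0.1 0" --pt "0 0 0.1 0" --pt "0 0 0.1 0" --pt "0 0 0 0"

```text
time_s: 4.3
tool_pos: [424.4, -125.4, 9.4]
tool_rot: [3.114, 0.411, 0.001]
wrist_force: [-0.1, -0.2, 0.7]
gripper_width: 42.7
```

Call:
apply_moves --pt "0 0 0.1 0" --pt "0 0 0.1 0" --pt "0 0 0.1 0" --pt "0 0 0.1 0" --pt "0 0 0 0"

```text
time_s: 4.8
tool_pos: [424.1, -125.2, 4.8]
tool_rot: [-3.114, -0.411, 0.0]
wrist_force: [-1.0, -0.6, 0.0]
gripper_width: 43.2
```

```bash
python3 - <<'E'
from h import *
st(); snap('wrist','w4')
E
```

```text
4.8 [ 424.1 -125.2    4.8] [[0.966, 0.26, -0.0], [0.26, -0.966, 0.0], [-0.0, -0.0, -1.0]] 43.16370423545692 [-1.  -0.6  0. ] [-0.556  0.509  1.88   0.     0.753  0.752]
```

View pics/w4.png

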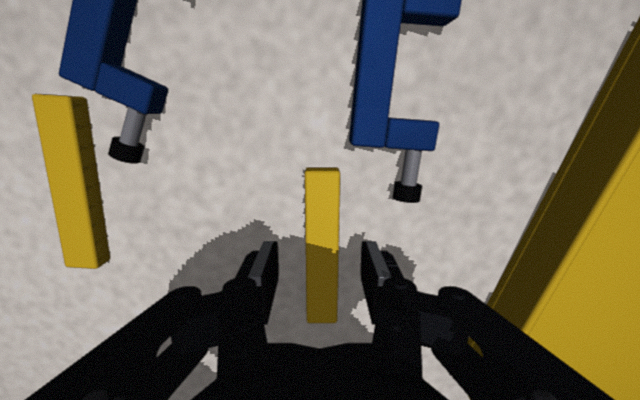

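Call:
apply_moves --pt "0 0 0.1 0" --pt "0 0 0.1 0" --pt "0 0 0.1 0" --pt "0 0 0.1 0" --pt "0 0 0 0"

```text
time_s: 5.35
tool_pos: [424.1, -125.2, 0.8]
tool_rot: [-3.114, -0.411, 0.0]
wrist_force: [0.9, -0.6, -0.3]
gripper_width: 42.7
```

Call:
apply_moves --pt "0 0 0.1 0" --pt "0 0 0.1 0" --pt "0 0 0.1 0" --pt "0 0 0.1 0" --pt "0 0 0 0"

```text
time_s: 5.85
tool_pos: [424.2, -125.2, -3.2]
tool_rot: [-3.114, -0.412, 0.0]
wrist_force: [-0.0, -0.3, 0.3]
gripper_width: 42.9
```

Call:
apply_moves --pt "0 0 0.1 0" --pt "0 0 0.1 0" --pt "0 0 0.1 0" --pt "0 0 0.1 0" --pt "0 0 0 0"

```text
time_s: 6.35
tool_pos: [424.2, -125.2, -7.2]
tool_rot: [-3.114, -0.411, 0.0]
wrist_force: [0.5, -0.3, 0.4]
gripper_width: 42.6
```

Call:
apply_moves --pt "0 0 0.2 0" --pt "0 0 0.2 0" --pt "0 0 0.2 0" --pt "0 0 0.2 0" --pt "0 0 0 0"

```text
time_s: 6.85
tool_pos: [424.3, -125.3, -12.4]
tool_rot: [3.113, 0.412, 0.003]
wrist_force: [-10.0, 3.9, 48.9]
gripper_width: 42.7
```

```bash
python3 - <<'E'
from h import *
st(); snap('wrist','w5')
C=cloud('w5')
for v in range(230,262,3): print(v,np.round(C[v,[262,266,270,274,366,370,374,378]][:,2]).tolist())
E
```

```text
6.85 [ 424.3 -125.3  -12.4] [[0.966, 0.26, 0.002], [0.26, -0.966, -0.001], [0.001, 0.002, -1.0]] 42.65586059948369 [-10.    3.9  48.9] [-0.556  0.544  1.895 -0.     0.7    0.752]
230 [1.0, 1.0, 1.0, 1.0, 2.0, 0.0, 1.0, 1.0]
233 [1.0, 0.0, -0.0, 2.0, 1.0, 1.0, 2.0, 0.0]
236 [1.0, 1.0, 1.0, 1.0, 1.0, 0.0, 0.0, 1.0]
239 [1.0, 1.0, 1.0, 0.0, 0.0, 1.0, 1.0, 0.0]
242 [1.0, 6.0, 6.0, 6.0, 6.0, 6.0, 6.0, 1.0]
245 [10.0, 11.0, 9.0, 9.0, 10.0, 10.0, 10.0, 0.0]
248 [13.0, 13.0, 13.0, 12.0, 13.0, 13.0, 12.0, 14.0]
251 [16.0, 16.0, 17.0, 13.0, 16.0, 17.0, 16.0, 16.0]
254 [19.0, 20.0, 19.0, 13.0, 16.0, 19.0, 19.0, 142.0]
257 [22.0, 22.0, 22.0, 14.0, 15.0, 21.0, 24.0, 22.0]
260 [25.0, 24.0, 25.0, 15.0, 18.0, 25.0, 25.0, 26.0]
```

View pics/w5.png

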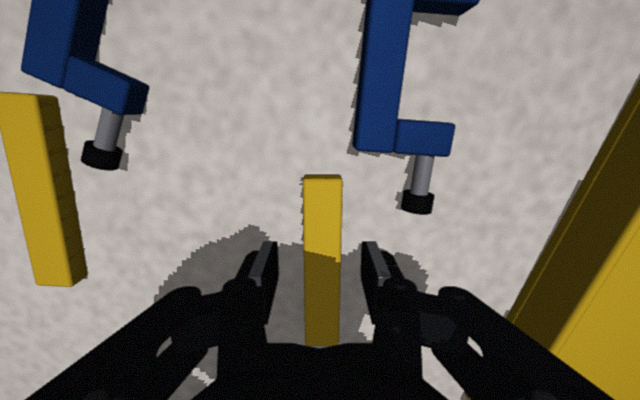

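The fingertips touched the bench at TCP z ≈ -12 with 43 mm opening. The real tips therefore sit about 11 mm behind the TCP, opposite in sign to what the text says. I'll back off 6 mm and close.

Call:
apply_moves --pt "0 0 -0.6 0" --pt "0 0 0 0" --pt "0 0 0 0" --pt "0 0 0 0" --pt "0 0 0 0"

```text
time_s: 7.4
tool_pos: [424.1, -125.1, -9.5]
tool_rot: [-3.114, -0.411, 0.001]
wrist_force: [0.1, 0.3, 0.3]
gripper_width: 42.3
```

Call:
apply_moves --pt "0 0 0 0" --pt "0 0 0 0" --pt "0 0 0 0" --pt "0 0 0 0" --pt "0 0 0 0" --grip 0

```text
time_s: 7.9
tool_pos: [424.2, -125.2, -9.0]
tool_rot: [3.114, 0.411, 0.0]
wrist_force: [-1.5, 0.0, 3.4]
gripper_width: 15.9
```

Call:
apply_moves --pt "0 0 -1 0" --pt "0 0 -4 0" --pt "0 0 -4 0" --pt "0 0 0 0" --pt "0 0 0 0"

```text
time_s: 8.4
tool_pos: [424.3, -125.3, 81.8]
tool_rot: [3.113, 0.411, 0.002]
wrist_force: [-0.5, 0.4, -1.0]
gripper_width: 16.1
```

```bash
python3 - <<'E'
from h import *
snap('wrist','w6');blobs('w6','y');go(416,-283,60,-1.3)
E
```

```text
y px [554 202] area 37862 z 6.6 ctr [ 467.6 -314.4] size [212.8 117.8] yaw -1.0 mean [ 472.1 -308.8]
y px [480 164] area 985 z 7.4 ctr [ 478.  -236.1] size [201.7   2.6] yaw -1.6 mean [ 486.  -236.4]
y px [151 158] area 3137 z 13.5 ctr [424.6   6.4] size [89.  19.1] yaw 11.4 mean [427.4   6.2]
y px [319 254] area 5877 z 104.1 ctr [ 423.3 -125.5] size [90.7 18. ] yaw 15.3 mean [ 428. -124.]
pos [ 423.9 -125.    80.9] yaw 15.1 delta tool cm [-4.86 15.05  2.09] roll tot 16.4 w 15.9 tilt [-0. -0. -1.]
 after roll: delta tool cm [-0.43 15.81  2.09]
```

View pics/w6.png

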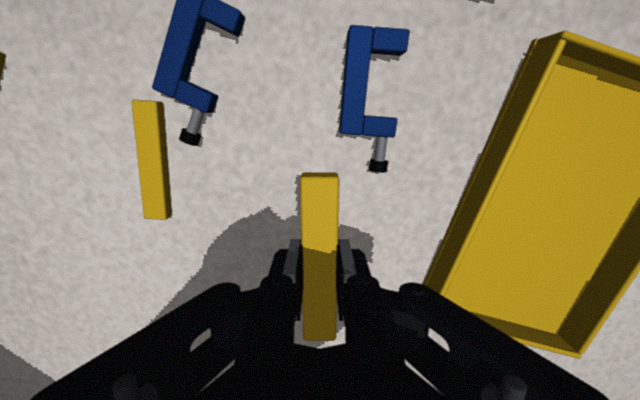

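Call:
apply_moves --pt "0 0 0 8.2" --pt "0 0 0 8.2" --pt "-0.1 3.9 0 0" --pt "-0.1 4 0 0" --pt "-0.1 4 0 0"

```text
time_s: 8.95
tool_pos: [417.7, -244.9, 79.7]
tool_rot: [-3.139, 0.036, 0.003]
wrist_force: [0.4, 0.5, -1.0]
gripper_width: 16.3
```

Call:
apply_moves --pt "-0.1 3.9 0 0" --pt "0 0 2 0" --pt "0 0 3 0" --pt "0 0 0 0" --pt "0 0 0 0"

```text
time_s: 9.45
tool_pos: [416.1, -282.7, 30.5]
tool_rot: [-3.139, 0.037, 0.003]
wrist_force: [0.3, 0.3, 0.0]
gripper_width: 15.9
```

```bash
python3 - <<'E'
from h import *
go(416,-283,-3,-1.3)
E
```

```text
pos [ 416.1 -282.7   30.5] yaw -1.3 delta tool cm [-0.01  0.04  3.35] roll tot -0.0 w 15.9 tilt [-0.002 -0.002 -1.   ]
 after roll: delta tool cm [-0.01  0.03  3.35]
```

Call:
apply_moves --pt "0 0 1.5 0" --pt "0 0 1.2 0" --pt "0 0 0.6 0" --pt "0 0 0 0" --pt "0 0 0 0"

```text
time_s: 9.95
tool_pos: [416.8, -283.3, -1.3]
tool_rot: [3.141, -0.037, 0.001]
wrist_force: [-0.2, 0.1, 0.0]
gripper_width: 16.2
```

Call:
apply_moves --pt "0 0 0 0" --pt "0 0 0 0" --pt "0 0 0 0" --pt "0 0 -3 0" --pt "0 0 -5 0" --grip 0.35

```text
time_s: 10.45
tool_pos: [415.4, -282.0, 76.9]
tool_rot: [-3.137, 0.037, 0.007]
wrist_force: [-0.3, -1.0, -0.0]
gripper_width: 29.9
```

```bash
python3 - <<'E'
from h import *
snap('wrist','w7');blobs('w7','y');go(424.5,6.3,80,11.2)
E
```

```text
y px [251 122] area 1999 z 31.2 ctr [ 466.3 -238.4] size [167.2   5.5] yaw -1.3 mean [ 477.7 -239. ]
y px [356 130] area 51000 z 6.9 ctr [ 458.7 -306. ] size [194.3 131.6] yaw -1.4 mean [ 476.7 -308. ]
pos [ 418.4 -284.9   85.7] yaw -1.3 delta tool cm [ -0.07 -29.13   0.38] roll tot -12.5 w 29.9 tilt [ 0.006  0.007 -1.   ]
 after roll: delta tool cm [  6.26 -28.45   0.57]
```

View pics/w7.png

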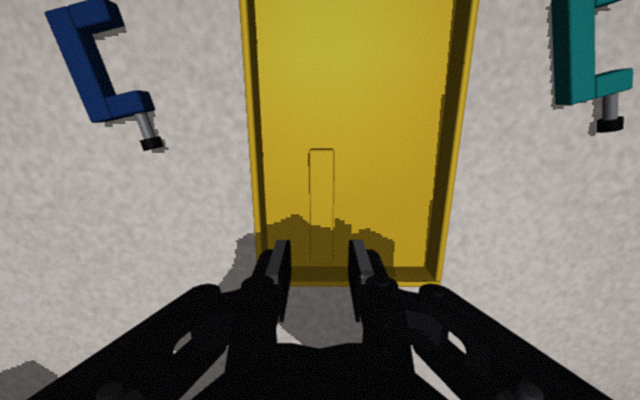

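Bar one lies in the yellow tray, its outline visible at (321,205). Next is the middle bar.

Call:
apply_moves --pt "0 0 0 -6.2" --pt "0 0 0 -6.3" --pt "1 -4.5 0 0" --pt "1 -4.5 0 0" --pt "1 -4.5 0 0" --grip 0.5

```text
time_s: 11.0
tool_pos: [419.6, -143.5, 77.9]
tool_rot: [3.127, 0.303, 0.001]
wrist_force: [1.5, 0.6, -0.2]
gripper_width: 42.6
```

Call:
apply_moves --pt "1 -4.5 0 0" --pt "1 -4.5 0 0" --pt "1.1 -4.7 0 0" --pt "0 -1 0 0" --pt "0 0 0 0"

```text
time_s: 11.5
tool_pos: [421.6, 6.6, 78.1]
tool_rot: [3.126, 0.31, 0.0]
wrist_force: [-0.2, -1.1, 0.5]
gripper_width: 43.0
```

```bash
python3 - <<'E'
from h import *
snap('wrist','w8');blobs('w8','y');go(424.5,6.3,-8.5,11.2)
E
```

```text
y px [149 157] area 3034 z 13.5 ctr [432.3 137.6] size [90.4 19. ] yaw -14.4 mean [434.9 136.5]
y px [320 200] area 2544 z 13.4 ctr [425.1   6.8] size [89.1 17.3] yaw 10.9 mean [427.6   7.5]
y px [605 256] area 334 z 6.1 ctr [ 420.5 -235. ] size [120.6   4.8] yaw -1.3 mean [ 423.9 -235.1]
y px [622 318] area 1821 z 30.2 ctr [ 388.2 -239.8] size [85.9 38.4] yaw 29.9 mean [ 386.  -242.2]
pos [422.    5.3  78.1] yaw 11.2 delta tool cm [ 0.26 -0.05  8.66] roll tot 0.0 w 42.8 tilt [ 0.001  0.001 -1.   ]
 after roll: delta tool cm [ 0.27 -0.05  8.66]
```

Call:
apply_moves --pt "0.3 0 3 0" --pt "0 0 3 0" --pt "0 0 2 0" --pt "0 0 0.6 0" --pt "0 0 0 0"

```text
time_s: 12.05
tool_pos: [424.8, 4.8, -8.4]
tool_rot: [-3.127, -0.302, 0.002]
wrist_force: [0.0, 0.5, 0.0]
gripper_width: 43.0
```

Call:
apply_moves --pt "0 0 0 0" --pt "0 0 0 0" --pt "0 0 0 0" --pt "0 0 0 0" --pt "0 0 0 0" --grip 0

```text
time_s: 12.55
tool_pos: [425.4, 5.5, -6.9]
tool_rot: [3.125, 0.305, 0.004]
wrist_force: [-1.2, -3.1, 4.7]
gripper_width: 16.2
```

Call:
apply_moves --pt "0 0 -1 0" --pt "0 0 -4 0" --pt "0 0 -4 0" --pt "0 0 0 6.2" --pt "0 0 0 6.3"

```text
time_s: 13.05
tool_pos: [425.4, 5.8, 83.9]
tool_rot: [3.14, -0.043, 0.007]
wrist_force: [0.2, 0.2, -1.8]
gripper_width: 15.8
```

```bash
python3 - <<'E'
from h import *
go(516,-284,30,-1.3)
E
```

```text
pos [425.4   5.8  83.9] yaw -1.6 delta tool cm [ 9.83 28.71  5.47] roll tot -0.3 w 15.8 tilt [ 0.004  0.001 -1.   ]
 after roll: delta tool cm [ 9.71 28.76  5.39]
```

Call:
apply_moves --pt "1.4 4.1 0 0" --pt "1.4 4.1 0 0" --pt "1.4 4.1 0 0" --pt "1.4 4.1 0 0" --pt "1.4 4.1 0 0"

```text
time_s: 13.55
tool_pos: [490.2, -202.6, 82.9]
tool_rot: [3.141, -0.037, 0.002]
wrist_force: [1.1, -0.3, -0.4]
gripper_width: 15.9
```

Call:
apply_moves --pt "1.4 4.1 0 0" --pt "1.3 4.1 0 0" --pt "0 0 2.5 0" --pt "0 0 2.5 0" --pt "0 0 0 0"

```text
time_s: 14.05
tool_pos: [513.6, -282.5, 29.9]
tool_rot: [-3.138, 0.038, 0.006]
wrist_force: [0.4, 0.1, -0.9]
gripper_width: 16.2
```

```bash
python3 - <<'E'
from h import *
go(516,-284,-3,-1.3)
E
```

```text
pos [ 513.6 -282.5   29.9] yaw -1.4 delta tool cm [0.26 0.16 3.29] roll tot -0.1 w 16.2 tilt [-0.004 -0.003 -1.   ]
 after roll: delta tool cm [0.25 0.15 3.29]
```

Call:
apply_moves --pt "0.2 0.1 1.5 0" --pt "0 0 1.2 0" --pt "0 0 0.6 0" --pt "0 0 0 0" --pt "0 0 0 0"

```text
time_s: 14.55
tool_pos: [517.1, -284.3, -0.9]
tool_rot: [3.141, -0.037, 0.0]
wrist_force: [0.3, -0.2, -0.6]
gripper_width: 16.2
```

Call:
apply_moves --pt "0 0 0 0" --pt "0 0 0 0" --pt "0 0 0 0" --pt "0 0 -3 0" --pt "0 0 -5 0" --grip 0.35

```text
time_s: 15.05
tool_pos: [515.6, -283.3, 77.3]
tool_rot: [-3.137, 0.037, 0.008]
wrist_force: [0.2, -1.2, 0.2]
gripper_width: 30.0
```

```bash
python3 - <<'E'
from h import *
go(432.5,137.7,80,-14.4)
E
```

```text
pos [ 515.6 -283.3   77.3] yaw -1.4 delta tool cm [ -9.31 -41.89  -0.05] roll tot 13.0 w 30.0 tilt [-0.005 -0.004 -1.   ]
 after roll: delta tool cm [-18.52 -38.71  -0.27]
```

Call:
apply_moves --pt "0 0 0 6.5" --pt "0 0 0 6.5" --pt "-1.85 -3.87 0 0" --pt "-1.85 -3.87 0 0" --pt "-1.85 -3.87 0 0" --grip 0.5

```text
time_s: 15.55
tool_pos: [491.4, -156.8, 79.0]
tool_rot: [-3.117, 0.394, -0.0]
wrist_force: [0.6, 0.5, 1.4]
gripper_width: 42.7
```

Call:
apply_moves --pt "-1.85 -3.87 0 0" --pt "-1.85 -3.87 0 0" --pt "-1.85 -3.87 0 0" --pt "-1.85 -3.87 0 0" --pt "-1.85 -3.87 0 0"

```text
time_s: 16.05
tool_pos: [449.8, 53.8, 79.2]
tool_rot: [-3.117, 0.393, -0.001]
wrist_force: [0.4, 0.2, 0.2]
gripper_width: 42.8
```

Call:
apply_moves --pt "-1.85 -3.87 0 0" --pt "-1.85 -3.87 0 0" --pt "0 0 0 0" --pt "0 0 0 0" --pt "0 0 0 0"

```text
time_s: 16.55
tool_pos: [434.0, 135.8, 79.0]
tool_rot: [3.117, -0.393, 0.001]
wrist_force: [0.6, 0.3, -0.5]
gripper_width: 42.4
```

```bash
python3 - <<'E'
from h import *
snap('wrist','w9');blobs('w9','y');go(432.5,137.7,-8,-14.4)
E
```

```text
y px [317 205] area 2463 z 13.4 ctr [432.4 137.9] size [89.8 17.4] yaw -14.7 mean [435.5 137.1]
pos [434.  135.6  79. ] yaw -14.4 delta tool cm [-0.2  -0.17  8.7 ] roll tot -0.0 w 42.6 tilt [ 0.  0. -1.]
 after roll: delta tool cm [-0.2  -0.17  8.7 ]
```

Call:
apply_moves --pt "-0.2 -0.2 3 0" --pt "0 0 3 0" --pt "0 0 2 0" --pt "0 0 0.6 0" --pt "0 0 0 0"

```text
time_s: 17.1
tool_pos: [432.3, 138.2, -7.4]
tool_rot: [3.116, -0.395, -0.002]
wrist_force: [-0.2, 0.2, 0.5]
gripper_width: 42.9
```

Call:
apply_moves --pt "0 0 0 0" --pt "0 0 0 0" --pt "0 0 0 0" --pt "0 0 0 0" --pt "0 0 0 0" --grip 0

```text
time_s: 17.6
tool_pos: [432.9, 138.8, -5.9]
tool_rot: [-3.117, 0.392, -0.004]
wrist_force: [-0.2, -2.2, 6.7]
gripper_width: 15.3
```

Call:
apply_moves --pt "0 0 -1 0" --pt "0 0 -4 0" --pt "0 0 -4 0" --pt "0 0 0 -6.5" --pt "0 0 0 -6.5"

```text
time_s: 18.1
tool_pos: [432.7, 139.0, 85.2]
tool_rot: [-3.141, 0.03, -0.006]
wrist_force: [-1.7, 0.5, -1.0]
gripper_width: 15.7
```

```bash
python3 - <<'E'
from h import *
go(466,-332,30,-1.3)
E
```

```text
pos [432.7 139.   85.2] yaw -1.1 delta tool cm [ 4.19 47.03  5.52] roll tot 0.2 w 15.7 tilt [ 0.004 -0.    -1.   ]
 after roll: delta tool cm [ 4.4  47.02  5.52]
```

Call:
apply_moves --pt "0.4 4.3 0 0.2" --pt "0.4 4.3 0 0" --pt "0.4 4.3 0 0" --pt "0.4 4.3 0 0" --pt "0.4 4.3 0 0"

```text
time_s: 18.6
tool_pos: [446.4, -78.3, 84.1]
tool_rot: [3.141, -0.042, 0.002]
wrist_force: [0.4, -0.1, -0.8]
gripper_width: 15.6
```

Call:
apply_moves --pt "0.4 4.3 0 0" --pt "0.4 4.3 0 0" --pt "0.4 4.3 0 0" --pt "0.4 4.3 0 0" --pt "0.4 4.3 0 0"

```text
time_s: 19.1
tool_pos: [460.5, -293.8, 84.2]
tool_rot: [3.141, -0.043, 0.001]
wrist_force: [1.1, 0.7, -0.4]
gripper_width: 15.9
```

Call:
apply_moves --pt "0.4 4 0 0" --pt "0 0 2.5 0" --pt "0 0 2.5 0" --pt "0 0 0 0" --pt "0 0 0 0"

```text
time_s: 19.6
tool_pos: [463.8, -332.1, 34.1]
tool_rot: [3.141, -0.042, 0.001]
wrist_force: [0.2, -0.5, -1.1]
gripper_width: 15.9
```

```bash
python3 - <<'E'
from h import *
go(466,-332,-3,-1.3);snap('wrist','w10')
E
```

```text
pos [ 463.8 -332.1   34.1] yaw -1.5 delta tool cm [ 0.22 -0.02  3.71] roll tot -0.2 w 15.9 tilt [ 0.  0. -1.]
 after roll: delta tool cm [ 0.22 -0.02  3.71]
```

View pics/w10.png

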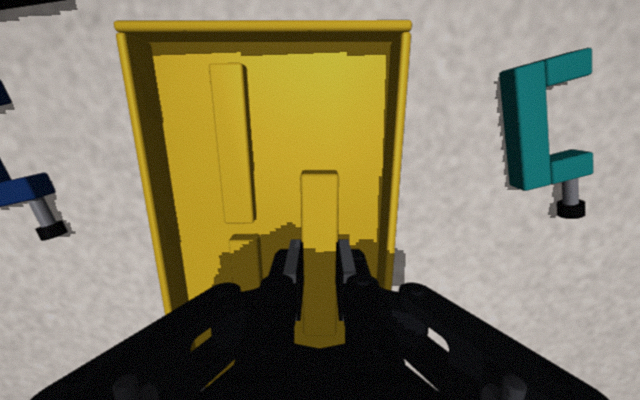

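The two placed bars lie at (232,143) and (245,260), and the held one is clear of both.

Call:
apply_moves --pt "0 0 2 0" --pt "0 0 1.1 0" --pt "0 0 0.5 0" --pt "0 0 0 0" --pt "0 0 0 0"

```text
time_s: 20.15
tool_pos: [463.6, -331.9, -0.9]
tool_rot: [3.141, -0.042, 0.001]
wrist_force: [-5.0, 3.2, 14.0]
gripper_width: 15.9
```

Call:
apply_moves --pt "0 0 0 0" --pt "0 0 0 0" --pt "0 0 0 0" --pt "0 0 -3 0" --pt "0 0 -5 0" --grip 0.32

```text
time_s: 20.65
tool_pos: [462.4, -331.0, 75.3]
tool_rot: [-3.136, 0.043, 0.007]
wrist_force: [0.7, -0.3, 0.1]
gripper_width: 27.6
```

```bash
python3 - <<'E'
from h import *
snap('wrist','w11');snap('top','t11')
crop('t11',130,130,430,300,2.6,'t11c')
blobs('t11','b',60)
go(512,-110,80,11)
E
```

```text
b px [94 91] area 2764 z 82.5 ctr [896.4 549.2] size [238.2 117.3] yaw 78.7 mean [895.  549.3]
b px [180 164] area 290 z 77.0 ctr [695.  300.3] size [50.7 48.5] yaw 56.9 mean [695.1 300.4]
b px [315 189] area 66 z 61.6 ctr [632.2 -67.2] size [37.2 10.2] yaw 7.1 mean [632.3 -67.5]
b px [170 251] area 4169 z 9.8 ctr [462.1 332.3] size [210.8 127.1] yaw 5.0 mean [462.2 333.6]
b px [338 233] area 170 z 18.0 ctr [ 519.5 -135. ] size [66.6 35.2] yaw 10.0 mean [ 518.3 -130.8]
b px [294 236] area 170 z 18.0 ctr [507.9 -14.4] size [66.5 34.8] yaw -10.0 mean [509.9 -10. ]
b px [636 296] area 196 z 134.5 ctr [ 348.9 -871.2] size [70.4  8.2] yaw -1.5 mean [ 353.7 -870.1]
pos [ 465.7 -334.2   82.6] yaw -1.5 delta tool cm [  4.02 -22.54   0.12] roll tot -12.5 w 27.2 tilt [ 0.007  0.008 -1.   ]
 after roll: delta tool cm [  8.82 -21.12   0.26]
```

View pics/w11.png

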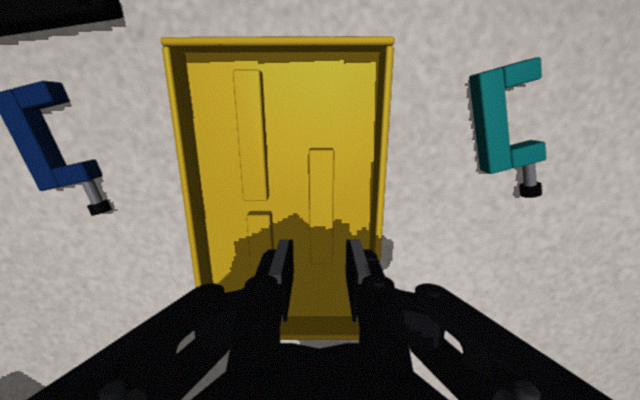

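View pics/t11c.png

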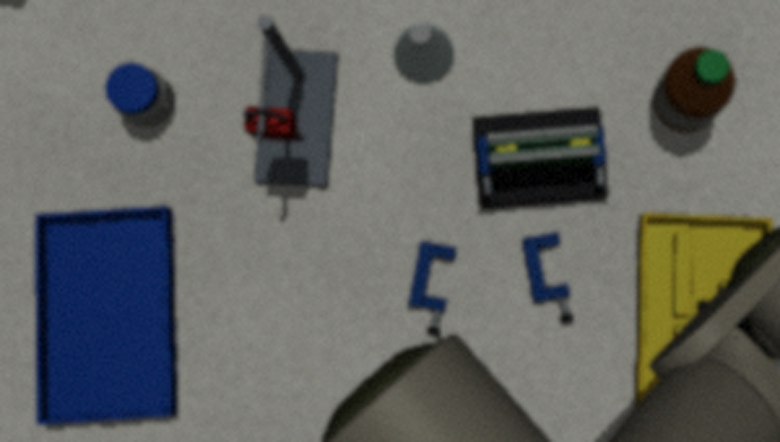

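All three bars lie in the tray, and nothing else has moved. Next is the right clamp, with its spine near (518,-125).

Call:
apply_moves --pt "0 0 0 -6.2" --pt "0 0 0 -6.3" --pt "1.5 -3.6 0 0" --pt "1.5 -3.6 0 0" --pt "1.5 -3.6 0 0" --grip 0.5

```text
time_s: 21.25
tool_pos: [487.3, -216.3, 76.6]
tool_rot: [-3.127, -0.298, 0.0]
wrist_force: [0.6, 0.2, -0.4]
gripper_width: 43.0
```

Call:
apply_moves --pt "1.5 -3.6 0 0" --pt "1.5 -3.6 0 0" --pt "1.3 -2.1 0 0" --pt "0 0 0 0" --pt "0 0 0 0"

```text
time_s: 21.75
tool_pos: [511.9, -118.0, 76.8]
tool_rot: [3.127, 0.301, -0.0]
wrist_force: [-0.2, -0.9, 0.4]
gripper_width: 42.4
```

```bash
python3 - <<'E'
from h import *
snap('wrist','w12');blobs('w12','b');go(518,-125,-8,11)
E
```

```text
b px [270  23] area 903 z 61.3 ctr [621.5 -71.7] size [16.8 13.2] yaw 7.9 mean [620.1 -71. ]
b px [494  51] area 849 z 61.0 ctr [ 631.4 -189.9] size [13.7 12.5] yaw -82.4 mean [ 630.4 -190. ]
b px [181 183] area 3649 z 17.4 ctr [509.6 -16.9] size [69.8 39.7] yaw -9.6 mean [512.7 -13.2]
b px [341 199] area 2987 z 17.3 ctr [ 521.2 -137.1] size [69.4 38.8] yaw 11.2 mean [ 523.2 -131.9]
pos [ 511.8 -118.6   76.8] yaw 10.9 delta tool cm [0.49 0.74 8.48] roll tot -0.1 w 42.4 tilt [-0.  0. -1.]
 after roll: delta tool cm [0.49 0.75 8.48]
```

View pics/w12.png

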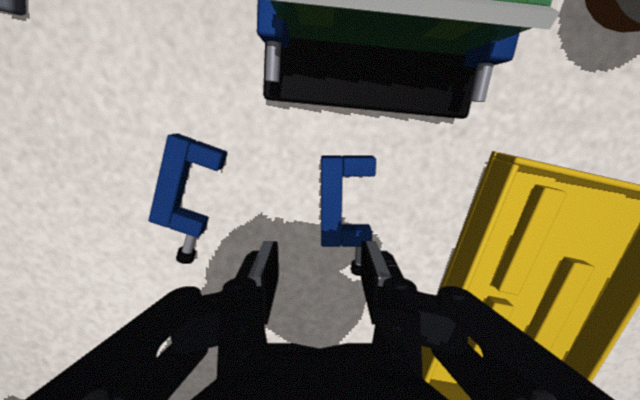

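Call:
apply_moves --pt "0.6 0.75 2.5 0" --pt "0 0 2.5 0" --pt "0 0 2 0" --pt "0 0 1 0" --pt "0 0 0.3 0"

```text
time_s: 22.3
tool_pos: [518.6, -125.0, -6.9]
tool_rot: [-3.127, -0.298, 0.002]
wrist_force: [-0.6, -0.1, -0.1]
gripper_width: 43.1
```

```bash
python3 - <<'E'
from h import *
snap('wrist','w13');go(519,-125.3,-8,11)
E
```

```text
pos [ 518.9 -124.9   -6.5] yaw 10.9 delta tool cm [0.   0.04 0.15] roll tot -0.1 w 42.9 tilt [-0.001 -0.    -1.   ]
 after roll: delta tool cm [0.   0.04 0.15]
```

View pics/w13.png

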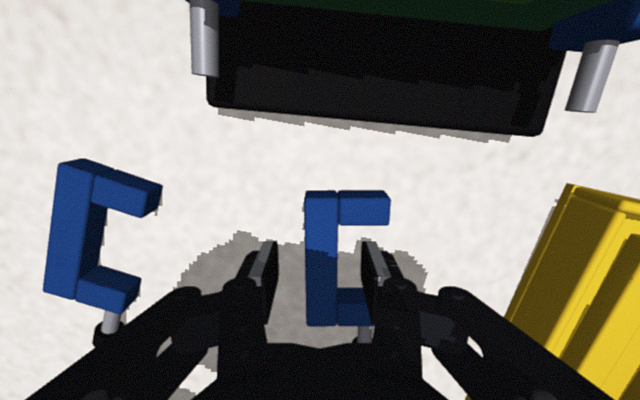

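The spine is at (321,258), between the fingers, and the right finger stands between the jaws. Closing.

Call:
apply_moves --pt "0 0 0 0" --pt "0 0 0 0" --pt "0 0 0 0" --pt "0 0 0 0" --pt "0 0 0 0" --grip 0

```text
time_s: 22.85
tool_pos: [519.7, -124.6, -5.0]
tool_rot: [3.126, 0.3, 0.003]
wrist_force: [-1.4, -0.9, 6.1]
gripper_width: 14.3
```

Call:
apply_moves --pt "0 0 -1 0" --pt "0 0 -4 0" --pt "0 0 -4 0" --pt "0 0 0 6.4" --pt "0 0 0 0"

```text
time_s: 23.35
tool_pos: [519.4, -124.3, 85.5]
tool_rot: [3.138, 0.123, 0.004]
wrist_force: [-0.7, -0.5, -0.9]
gripper_width: 13.9
```

```bash
python3 - <<'E'
from h import *
snap('wrist','w14');go(485,375,80,4.7); go(461,323,80,4.7)
E
```

```text
pos [ 518.9 -124.1   84.4] yaw 4.7 delta tool cm [  0.68 -50.02   0.43] roll tot -0.0 w 14.6 tilt [ 0.  0. -1.]
 after roll: delta tool cm [  0.71 -50.02   0.44]
pos [ 518.9 -124.1   84.4] yaw 4.7 delta tool cm [ -2.13 -45.03   0.43] roll tot -0.0 w 14.6 tilt [ 0.  0. -1.]
 after roll: delta tool cm [ -2.11 -45.03   0.44]
```

View pics/w14.png

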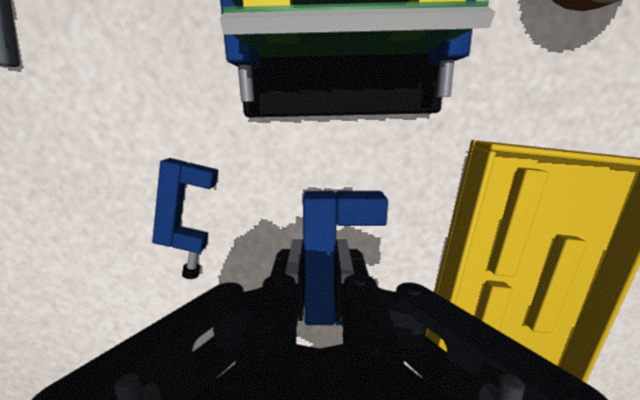

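Clamp held level. I'll carry it to the blue tray's +y half.

Call:
apply_moves --pt "-0.1 -4.4 0 0" --pt "-0.1 -4.4 0 0" --pt "-0.1 -4.4 0 0" --pt "-0.1 -4.4 0 0" --pt "-0.1 -4.4 0 0"

```text
time_s: 23.9
tool_pos: [495.7, 96.3, 83.3]
tool_rot: [-3.139, -0.129, 0.003]
wrist_force: [0.8, -0.5, -0.8]
gripper_width: 14.1
```

Call:
apply_moves --pt "-0.1 -4.4 0 0" --pt "-0.1 -4.4 0 0" --pt "0 -4.4 0 0" --pt "0 -4.4 0 0" --pt "0 -4.4 0 0"

```text
time_s: 24.4
tool_pos: [476.2, 315.4, 83.1]
tool_rot: [3.138, 0.129, -0.003]
wrist_force: [1.2, -1.4, -1.3]
gripper_width: 14.5
```

Call:
apply_moves --pt "0 -4.4 0 0" --pt "0 0 0 0" --pt "0 0 0 0" --pt "0 0 0 0" --pt "0 0 0 0"

```text
time_s: 24.9
tool_pos: [473.9, 356.5, 83.7]
tool_rot: [3.139, 0.123, -0.001]
wrist_force: [-0.7, 0.5, -1.4]
gripper_width: 14.1
```

```bash
python3 - <<'E'
from h import *
snap('wrist','w15');go(471.5,359,30,4.8);blobs('w15','b')
E
```

```text
pos [474.  356.6  83.9] yaw 4.5 delta tool cm [-0.23 -0.26  5.39] roll tot -0.3 w 13.9 tilt [-0.  0. -1.]
 after roll: delta tool cm [-0.23 -0.26  5.39]
b px [359 177] area 42059 z 30.5 ctr [464.7 328.4] size [216.6 138.7] yaw 4.7 mean [518.9 330.9]
```

View pics/w15.png

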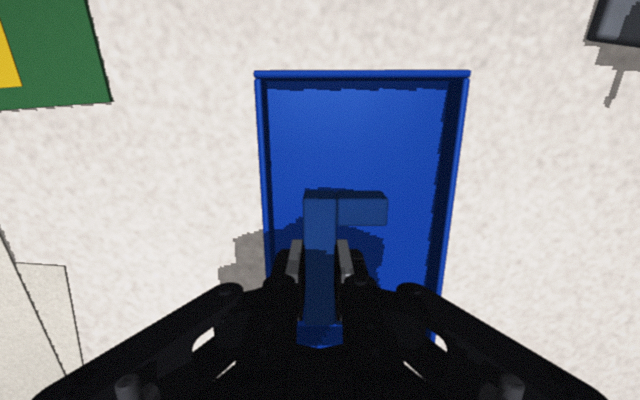

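Call:
apply_moves --pt "-0.2 -0.2 3 0" --pt "0 0 3 0" --pt "0 0 1.2 0" --pt "0 0 0.6 0" --pt "0 0 0.1 0"

```text
time_s: 25.45
tool_pos: [472.0, 359.3, 5.1]
tool_rot: [-3.139, -0.124, -0.0]
wrist_force: [-0.1, -0.2, 0.0]
gripper_width: 14.5
```

Call:
apply_moves --pt "0 0 0 0" --pt "0 0 0 0" --pt "0 0 0 0" --pt "0 0 -0.5 0" --pt "0 0 0 0" --grip 0.31

```text
time_s: 25.95
tool_pos: [472.0, 359.7, 10.9]
tool_rot: [-3.138, -0.125, -0.002]
wrist_force: [-0.3, -0.2, -0.1]
gripper_width: 26.5
```

Call:
apply_moves --pt "0 0 -1 0" --pt "0 0 -3 0" --pt "0 0 -4 0" --pt "0 0 0 0" --pt "0 0 0 0"

```text
time_s: 26.45
tool_pos: [471.8, 359.6, 91.2]
tool_rot: [-3.138, -0.125, -0.003]
wrist_force: [-0.0, 0.1, -0.6]
gripper_width: 26.6
```

```bash
python3 - <<'E'
from h import *
snap('wrist','w16');go(507,-5,80,-9.6)
E
```

```text
pos [471.3 359.4  90. ] yaw 4.6 delta tool cm [ 0.67 36.6   1.  ] roll tot 14.2 w 26.2 tilt [-0.  0. -1.]
 after roll: delta tool cm [ 9.59 35.33  1.  ]
```

View pics/w16.png

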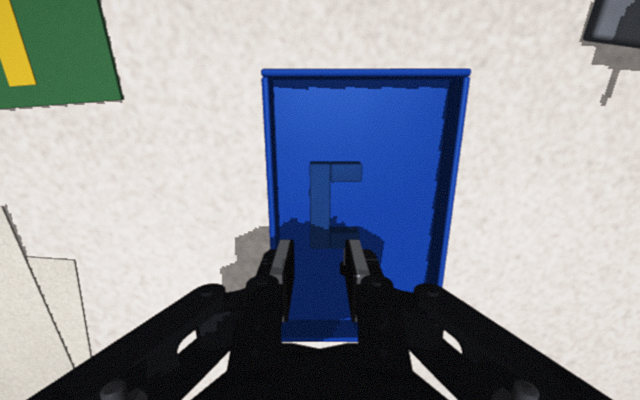

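Clamp one lies flat in the tray. Now the second clamp.

Call:
apply_moves --pt "0 0 0 7.1" --pt "0 0 0 7.1" --pt "1.12 3.92 0 0" --pt "1.12 3.92 0 0" --pt "1.12 3.92 0 0" --grip 0.5

```text
time_s: 27.0
tool_pos: [484.2, 236.6, 88.8]
tool_rot: [3.13, -0.263, -0.004]
wrist_force: [1.2, -0.3, -0.0]
gripper_width: 42.7
```

Call:
apply_moves --pt "1.12 3.92 0 0" --pt "1.12 3.92 0 0" --pt "1.12 3.92 0 0" --pt "1.12 3.92 0 0" --pt "1.12 3.92 0 0"

```text
time_s: 27.5
tool_pos: [506.7, 33.8, 89.0]
tool_rot: [-3.13, 0.264, 0.004]
wrist_force: [-0.1, 0.8, 0.2]
gripper_width: 42.7
```

Call:
apply_moves --pt "1.12 3.92 0 0" --pt "0 0 0 0" --pt "0 0 0 0" --pt "0 0 0 0" --pt "0 0 0 0"

```text
time_s: 28.0
tool_pos: [511.5, -4.0, 89.7]
tool_rot: [-3.13, 0.262, 0.001]
wrist_force: [0.7, -0.2, 0.4]
gripper_width: 42.9
```

```bash
python3 - <<'E'
from h import *
snap('wrist','w17');go(511.6,-5.1,-6,-9.6);blobs('w17','b')
E
```

```text
pos [511.6  -4.1  89.8] yaw -9.6 delta tool cm [0.02 0.1  9.58] roll tot 0.0 w 42.8 tilt [-0.001 -0.    -1.   ]
 after roll: delta tool cm [0.02 0.1  9.58]
b px [406  18] area 859 z 61.3 ctr [622.9 -70.6] size [19.2 13.5] yaw 6.4 mean [622.  -69.8]
b px [330 201] area 2619 z 17.3 ctr [509.9 -16.2] size [69.4 38. ] yaw -9.8 mean [513.  -12.3]
b px [ 28 325] area 8473 z 22.8 ctr [456.3 257.5] size [120.3   5.3] yaw 4.7 mean [457.7 257.2]
```

View pics/w17.png

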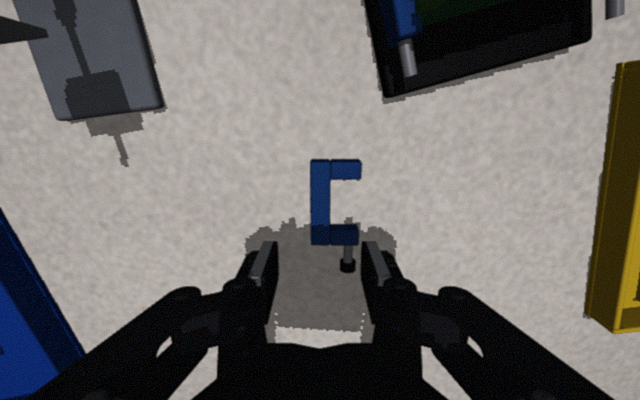

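Call:
apply_moves --pt "0 0.03 3 0" --pt "0 0 3 0" --pt "0 0 2 0" --pt "0 0 1 0" --pt "0 0 0.5 0"

```text
time_s: 28.55
tool_pos: [511.6, -5.0, -5.6]
tool_rot: [-3.13, 0.263, 0.001]
wrist_force: [0.8, -0.6, 0.2]
gripper_width: 42.5
```

Call:
apply_moves --pt "0 0 0 0" --pt "0 0 0 0" --pt "0 0 0 0" --pt "0 0 0 0" --pt "0 0 0 0" --grip 0

```text
time_s: 29.05
tool_pos: [512.3, -5.5, -4.1]
tool_rot: [3.13, -0.264, 0.003]
wrist_force: [-1.1, 1.0, 6.0]
gripper_width: 14.2
```

Call:
apply_moves --pt "0 0 -1 0" --pt "0 0 -4 0" --pt "0 0 -4 0" --pt "0 0 0 -7.1" --pt "0 0 0 -7.1"

```text
time_s: 29.55
tool_pos: [512.3, -5.7, 86.9]
tool_rot: [3.138, 0.132, 0.005]
wrist_force: [-0.2, 0.1, -1.8]
gripper_width: 14.4
```

```bash
python3 - <<'E'
from h import *
snap('wrist','w18');go(476.5,299,80,4.7)
E
```

```text
pos [511.9  -5.6  86.3] yaw 5.2 delta tool cm [ -0.78 -30.65   0.6 ] roll tot 0.5 w 13.7 tilt [ 0.002  0.001 -1.   ]
 after roll: delta tool cm [ -1.04 -30.65   0.63]
```

View pics/w18.png

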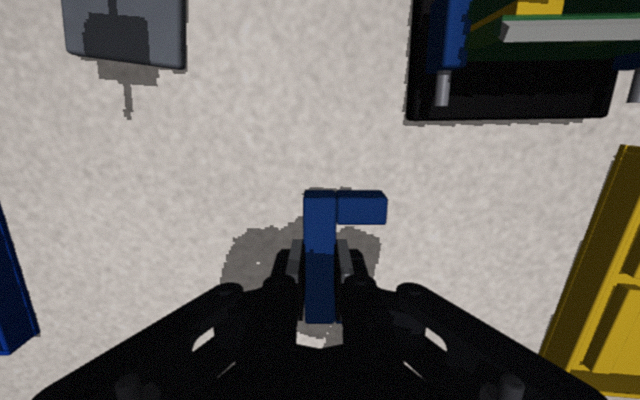

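Call:
apply_moves --pt "-0.15 -4.4 0 0.5" --pt "-0.15 -4.4 0 0" --pt "-0.15 -4.4 0 0" --pt "-0.15 -4.4 0 0" --pt "-0.15 -4.4 0 0"

```text
time_s: 30.1
tool_pos: [487.9, 215.0, 85.4]
tool_rot: [3.14, 0.107, 0.0]
wrist_force: [0.9, -0.0, -0.7]
gripper_width: 13.9
```

Call:
apply_moves --pt "-0.15 -4.4 0 0" --pt "-0.1 -4.2 0 0" --pt "0 0 0 0" --pt "0 0 0 0" --pt "0 0 0 0"

```text
time_s: 30.6
tool_pos: [479.9, 298.1, 85.0]
tool_rot: [3.139, 0.108, -0.0]
wrist_force: [0.3, 0.5, -1.4]
gripper_width: 14.2
```

```bash
python3 - <<'E'
from h import *
snap('wrist','w19');go(476.5,299,4,4.7)
E
```

```text
pos [480.  297.9  85.1] yaw 3.9 delta tool cm [-0.34 -0.14  8.11] roll tot -0.8 w 14.3 tilt [-0.  0. -1.]
 after roll: delta tool cm [-0.34 -0.14  8.11]
```

View pics/w19.png

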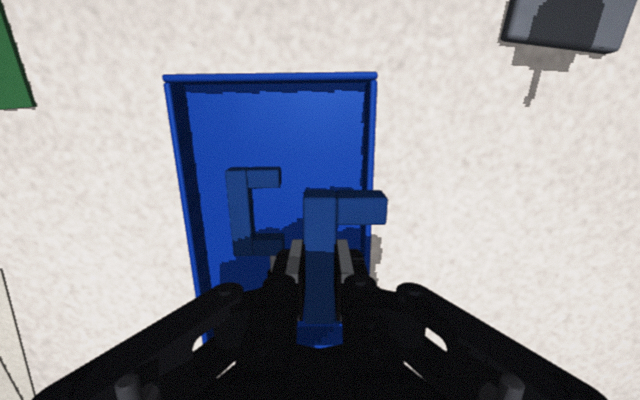

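Clamp one lies to the left, with its jaws ending at (280,178). The held clamp fits between those jaws and the right wall. Lowering.

Call:
apply_moves --pt "-0.3 0 3 -0.8" --pt "0 0 2.5 0" --pt "0 0 1.5 0" --pt "0 0 0.8 0" --pt "0 0 0.2 0"

```text
time_s: 31.15
tool_pos: [476.9, 297.9, 4.5]
tool_rot: [3.139, 0.13, -0.002]
wrist_force: [-0.2, -0.5, -0.3]
gripper_width: 14.3
```

Call:
apply_moves --pt "0 0 0 0" --pt "0 0 0 0" --pt "0 0 0 0" --pt "0 0 -0.5 0" --pt "0 0 0 0" --grip 0.28

```text
time_s: 31.65
tool_pos: [477.3, 299.0, 10.9]
tool_rot: [-3.138, -0.133, -0.003]
wrist_force: [-0.2, 0.3, -0.5]
gripper_width: 24.0
```

Call:
apply_moves --pt "0 0 -1 0" --pt "0 0 -3 0" --pt "0 0 -4 0" --pt "0 0 -4 0" --pt "0 0 -4 0"

```text
time_s: 32.15
tool_pos: [476.5, 298.7, 172.4]
tool_rot: [-3.139, -0.133, -0.001]
wrist_force: [0.4, -0.2, -0.3]
gripper_width: 23.8
```

```bash
python3 - <<'E'
from h import *
snap('wrist','w20');st()
E
```

```text
32.2 [478.9 299.7 179.2] [[0.996, 0.085, 0.011], [0.085, -0.996, 0.004], [0.011, -0.003, -1.0]] 23.99319271908947 [ 1.5 -0.4  7.1] [ 0.35   0.434  1.336 -0.     1.36   1.836]
```

View pics/w20.png

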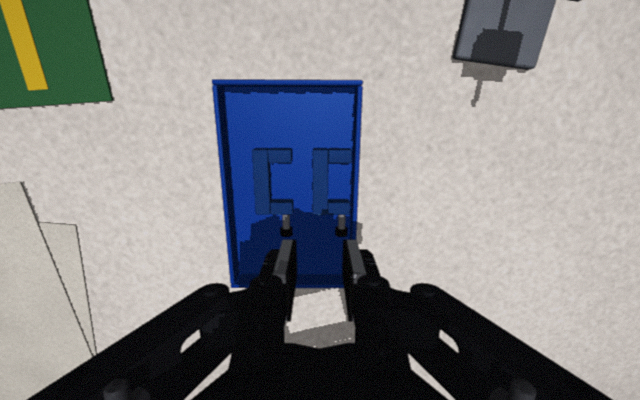

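Both clamps are flat in the blue tray, at (275,182) and (330,182). Next I'll look at the gauge from above.

Call:
apply_moves --pt "0 0 -4 3.2" --pt "0 0 -4 3.2" --pt "1.7 3.3 0 0" --pt "1.7 3.3 0 0" --pt "1.7 3.3 0 0" --grip 1

```text
time_s: 32.7
tool_pos: [525.3, 197.4, 250.7]
tool_rot: [-3.141, 0.041, -0.002]
wrist_force: [-0.5, 1.5, -0.8]
gripper_width: 85.4
```

Call:
apply_moves --pt "1.7 3.3 0 0" --pt "1.7 3.4 0 0" --pt "0 0 0 0" --pt "0 0 0 0" --pt "0 0 0 0"

```text
time_s: 33.2
tool_pos: [556.8, 131.4, 250.2]
tool_rot: [-3.141, 0.041, -0.0]
wrist_force: [0.2, 1.4, 0.2]
gripper_width: 85.3
```

```bash
python3 - <<'E'
from h import *
snap('wrist','g1');st()
E
```

```text
33.25 [556.7 131.6 250.2] [[1.0, -0.026, 0.0], [-0.026, -1.0, 0.0], [0.0, -0.0, -1.0]] 85.29112127773811 [-0.5  0.8 -0. ] [0.025 0.402 1.178 0.    1.561 1.622]
```

View pics/g1.png

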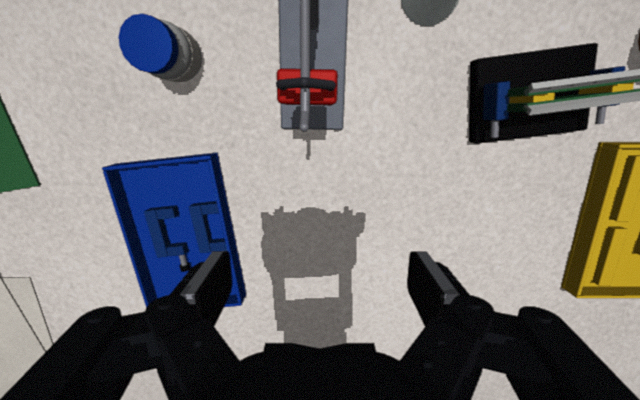

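This shows the gauge (red handle at (307,87)) hanging on the hook arm, whose tip is at (304,127), and the cell at right.

```bash
python3 - <<'E'
from h import *
crop('g1',260,0,360,140,5,'g1c')
blobs('g1','r')
C=cloud('g1')
for v in (20,30,40,50,60,70,80,86,90,95,100,105,110,115,120,125,128):
    r=[]
    for u in range(296,314):
        c=C[v,u]
        if 190<c[2]<225: r.append(c)
    if r: r=np.array(r); print(v,len(r),np.round(r.mean(0),1),np.round([r[:,1].min(),r[:,1].max(),r[:,2].max()],1))
print('eye')
for u in range(274,342,4):
    r=[C[v,u] for v in range(70,100) if 176<C[v,u][2]<230]
    if r: r=np.array(r);print(u,len(r),np.round(r.mean(0),1),np.round(r[:,2].max(),1))
Q=C[60:105,272:342].reshape(-1,3); T=Q[(Q[:,2]>166)&(Q[:,2]<178)]
print(np.percentile(T,[2,50,98],axis=0).round(1))
E
```

```text
r px [288  74] area 215 z 176.0 ctr [654.5 151.1] size [16.9  6.4] yaw -87.3 mean [654.3 151.2]
r px [324  75] area 262 z 176.2 ctr [653.4 126.1] size [19.9  7.9] yaw 76.6 mean [653.1 126.1]
r px [322  96] area 332 z 175.9 ctr [638.5 126.9] size [19.3 10.4] yaw 84.7 mean [638.5 127.3]
r px [289  96] area 290 z 176.0 ctr [639.6 151.4] size [16.4 10.3] yaw 88.5 mean [639.5 151.4]
20 11 [679.2 136.7 207.7] [133.8 139.7 209.1]
30 11 [674.1 136.9 207.7] [134.  139.9 209.7]
40 10 [668.9 137.4 207.1] [134.8 140.1 209.3]
50 9 [663.7 137.4 206.4] [135.  139.8 207.7]
60 9 [658.4 137.6 205.3] [135.2 140.1 206.1]
70 9 [652.8 137.9 204.9] [135.5 140.3 205.9]
80 18 [646.6 138.2 210.5] [133.1 143.4 212.9]
86 18 [643.3 138.3 209.2] [133.2 143.7 211.4]
90 9 [641.4 138.4 203.6] [135.9 140.9 205.6]
95 9 [638.4 138.5 204.3] [136.  141.1 206. ]
100 9 [635.4 138.6 204.3] [136.1 141.1 205.7]
105 9 [632.4 138.7 204.5] [136.2 141.3 205.5]
110 9 [629.3 138.8 205. ] [136.3 141.4 206.6]
115 9 [626.3 138.7 208.7] [136.3 141.2 209.9]
120 10 [623.4 139.  212.3] [136.3 141.9 214.3]
125 10 [620.6 139.  215. ] [136.3 141.8 216.2]
128 9 [618.8 139.3 214.8] [136.9 141.9 215.9]
eye
278 10 [645.6 156.8 190.6] 195.8
282 13 [645.9 153.8 193. ] 199.0
286 16 [647.5 151.3 191. ] 200.8
290 14 [646.7 148.3 195.4] 204.8
294 15 [645.7 145.7 195.8] 207.1
298 14 [645.2 142.9 199.6] 210.2
302 30 [644.3 140.  206.7] 212.9
306 30 [644.3 137.5 207. ] 212.4
310 14 [645.  135.2 200. ] 210.8
314 15 [644.4 132.8 196.7] 208.4
318 14 [644.7 130.2 196.5] 206.1
322 14 [647.  127.5 194.7] 203.2
326 17 [644.3 124.8 189.6] 200.5
330 14 [644.5 122.2 191.1] 197.2
334 9 [645.4 119.6 191.7] 194.5
[[633.8 117.2 172.1]
 [642.5 134.4 175.1]
 [657.2 159.1 176.8]]
```

View pics/g1c.png

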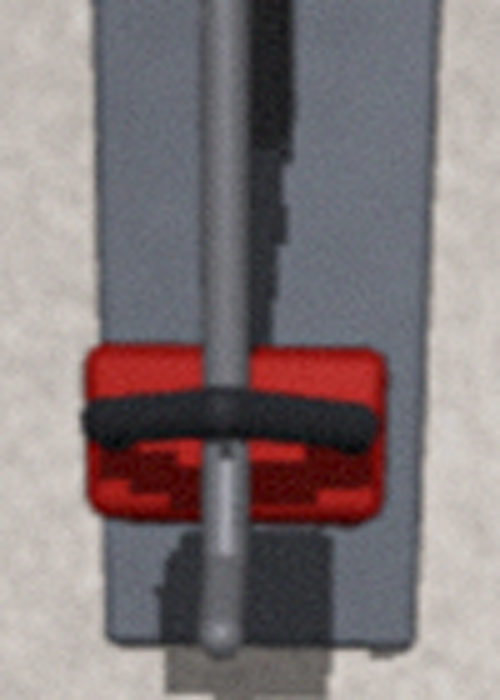

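```bash
python3 - <<'E'
from h import *
C=cloud('g1'); o=get_obs(); M=R.from_rotvec(o['tool_rot']).as_matrix()
P=(C-o['tool_pos'])@M
for v in range(335,400,6): print(v,[np.round(P[v,u]).astype(int).tolist() for u in (240,270,300,320,345,375,400)])
for v in range(250,330,8): print(v,[np.round(P[v,u]).astype(int).tolist() for u in (140,170,190,205,225)])
E
```

```text
335 [[-277, -128, 249], [-279, -80, 250], [-278, -31, 249], [-277, 1, 249], [-277, 42, 249], [-278, 90, 249], [-278, 131, 250]]
341 [[-289, -129, 248], [-289, -80, 249], [-290, -31, 250], [-289, 1, 249], [-290, 42, 250], [-289, 91, 249], [-290, 132, 250]]
347 [[-301, -130, 249], [10, -13, -86], [9, -5, -85], [-302, 1, 249], [10, 7, -86], [10, 16, -86], [-301, 133, 249]]
353 [[-313, -131, 249], [10, -13, -89], [11, -5, -90], [10, 0, -89], [11, 7, -90], [10, 15, -89], [-313, 133, 249]]
359 [[-326, -132, 249], [10, -13, -91], [10, -5, -91], [11, 0, -91], [9, 7, -90], [11, 15, -91], [-327, 135, 251]]
365 [[17, -18, -99], [10, -12, -93], [10, -5, -92], [10, 0, -93], [10, 7, -93], [12, 14, -94], [17, 19, -99]]
371 [[17, -17, -101], [11, -12, -95], [11, -5, -95], [10, 0, -95], [10, 7, -94], [11, 14, -95], [16, 18, -100]]
377 [[17, -17, -102], [11, -12, -97], [10, -4, -96], [9, 0, -95], [11, 6, -97], [11, 14, -97], [18, 18, -103]]
383 [[18, -16, -105], [10, -12, -98], [10, -4, -98], [11, 0, -98], [11, 6, -98], [10, 13, -98], [19, 17, -106]]
389 [[19, -16, -107], [11, -11, -100], [10, -4, -99
[... 383 characters left out ...]
3, 0, -154], [-150, -222, 245], [-146, -188, 237], [11, -47, -43], [5, -43, -32]]
274 [[-150, -253, 222], [-163, -223, 244], [7, -54, -43], [10, -45, -48], [2, -42, -34]]
282 [[-162, -254, 220], [-177, -225, 244], [11, -48, -55], [10, -43, -54], [-2, -42, -35]]
290 [[-194, -276, 249], [-191, -228, 245], [11, -46, -60], [8, -43, -56], [-5, -42, -36]]
298 [[-209, -279, 249], [13, -49, -69], [9, -45, -62], [5, -43, -57], [-9, -43, -36]]
306 [[-222, -281, 248], [13, -47, -72], [12, -42, -71], [3, -42, -58], [-202, -137, 220]]
314 [[6, -61, -68], [11, -47, -73], [11, -40, -74], [0, -42, -59], [-237, -149, 248]]
322 [[7, -58, -72], [11, -45, -77], [11, -39, -78], [16, -31, -84], [-253, -151, 250]]
```

Call:
apply_moves --pt "2.2 -0.22 0 0.5" --pt "2.2 -0.22 0 0" --pt "2.2 -0.22 0 0" --pt "2.2 -0.22 0 0" --pt "0 0 0 0"

```text
time_s: 33.75
tool_pos: [646.6, 137.5, 248.9]
tool_rot: [-3.141, 0.054, 0.001]
wrist_force: [-0.7, 0.0, -0.8]
gripper_width: 85.3
```

```bash
python3 - <<'E'
from h import *
snap('wrist','g2');go(645,138.3,160,-2)
E
```

```text
pos [645.6 137.5 249.2] yaw -2.0 delta tool cm [-0.05 -0.08  8.92] roll tot 0.0 w 85.4 tilt [-0.001  0.    -1.   ]
 after roll: delta tool cm [-0.06 -0.08  8.92]
```

View pics/g2.png

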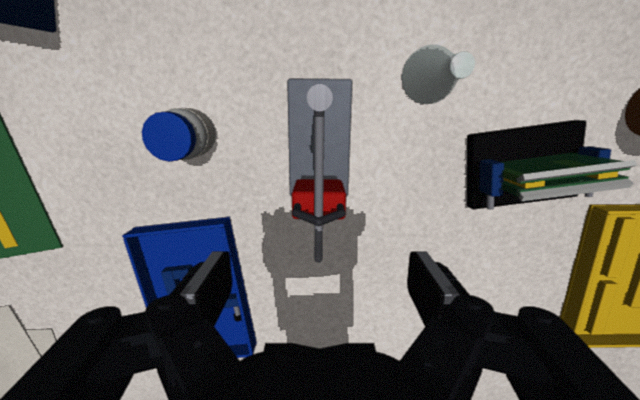

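Call:
apply_moves --pt "0 -0.08 2.5 0" --pt "0 0 2.5 0" --pt "0 0 2 0" --pt "0 0 1.5 0" --pt "0 0 0.5 0"

```text
time_s: 34.3
tool_pos: [644.0, 137.9, 158.8]
tool_rot: [3.141, -0.055, -0.004]
wrist_force: [0.7, -0.9, 0.3]
gripper_width: 85.3
```

Call:
apply_moves --pt "0 0 0.5 0" --pt "0 0 0.5 0" --pt "0 0 0.4 0" --pt "0 0 0 0" --pt "0 0 0 0"

```text
time_s: 34.8
tool_pos: [645.7, 137.2, 146.2]
tool_rot: [-3.141, 0.056, -0.001]
wrist_force: [0.5, 0.4, 0.2]
gripper_width: 85.6
```

```bash
python3 - <<'E'
from h import *
snap('wrist','g3');st();snap('scene','s3');crop('s3',330,100,480,260,4.5,'s3c')
E
```

```text
34.85 [645.7 137.2 146.3] [[0.999, -0.036, 0.001], [-0.036, -0.999, 0.0], [0.001, -0.0, -1.0]] 85.40645302333704 [-0.2 -0.4 -0.2] [0.03  0.629 1.079 0.    1.433 1.637]
```

View pics/g3.png

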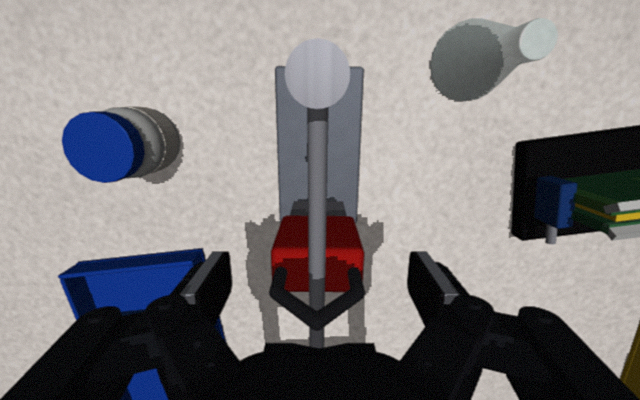

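View pics/s3c.png

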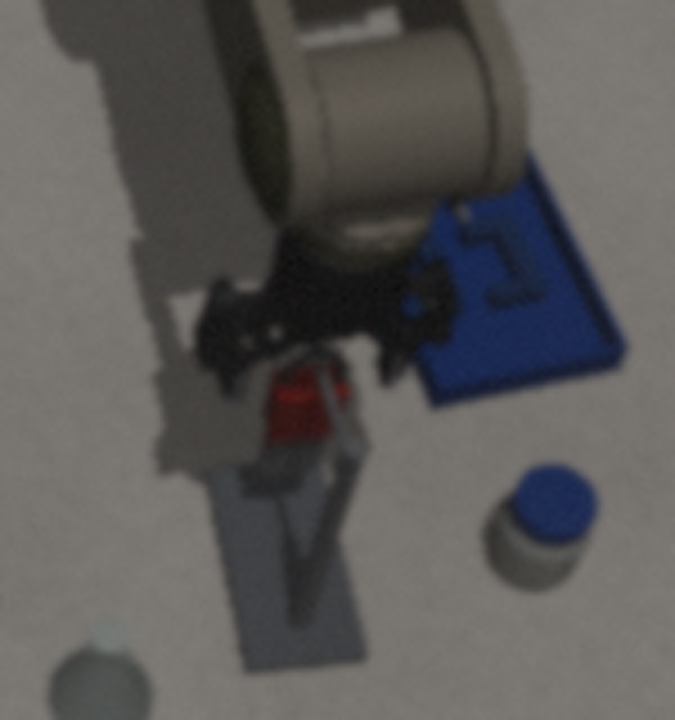

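The gauge is centred between the open fingers and the hook arm passes between them. I'll go 4 mm lower and close.

Call:
apply_moves --pt "0 0 0.4 0" --pt "0 0 0 0" --pt "0 0 0 0" --pt "0 0 0 0" --pt "0 0 0 0"

```text
time_s: 35.4
tool_pos: [645.6, 137.2, 142.0]
tool_rot: [-3.141, 0.056, -0.0]
wrist_force: [0.2, -0.3, 0.3]
gripper_width: 85.4
```

Call:
apply_moves --pt "0 0 0 0" --pt "0 0 0 0" --pt "0 0 0 0" --pt "0 0 0 0" --pt "0 0 0 0" --grip 0

```text
time_s: 35.9
tool_pos: [645.8, 137.4, 142.1]
tool_rot: [-3.141, 0.056, -0.001]
wrist_force: [1.4, 2.1, 1.7]
gripper_width: 43.2
```

```bash
python3 - <<'E'
from h import *
snap('wrist','g4');st()
E
```

```text
35.95 [645.8 137.4 142.1] [[0.999, -0.036, 0.001], [-0.036, -0.999, 0.0], [0.001, -0.0, -1.0]] 42.676829162546284 [1.7 2.1 1.9] [0.031 0.633 1.085 0.    1.423 1.637]
```

View pics/g4.png

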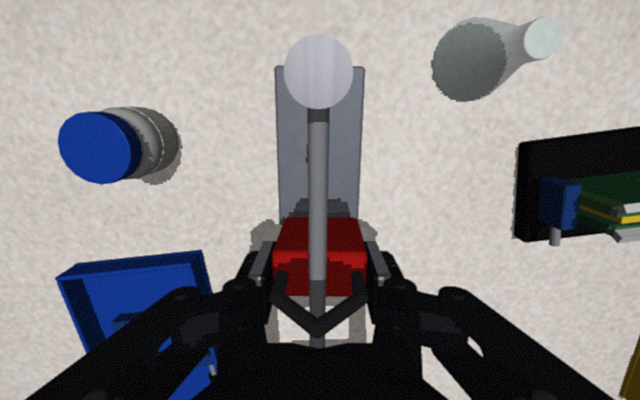

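Gripped (43 mm). I'll raise it 17 mm so the eye clears the upturned tip, then draw it off along -x.

Call:
apply_moves --pt "0 0 -0.4 0" --pt "0 0 -0.5 0" --pt "0 0 -0.5 0" --pt "0 0 -0.3 0" --pt "0 0 0 0"

```text
time_s: 36.45
tool_pos: [645.8, 137.1, 159.6]
tool_rot: [3.141, -0.056, 0.002]
wrist_force: [1.0, -0.2, -1.0]
gripper_width: 43.0
```

```bash
python3 - <<'E'
from h import *
snap('wrist','g5');st()
E
```

```text
36.5 [645.6 137.1 159.2] [[0.999, -0.036, 0.0], [-0.036, -0.999, -0.0], [0.0, 0.0, -1.0]] 42.737027255305534 [ 0.8  0.2 -1.2] [ 0.03   0.619  1.06  -0.     1.462  1.637]
```

View pics/g5.png

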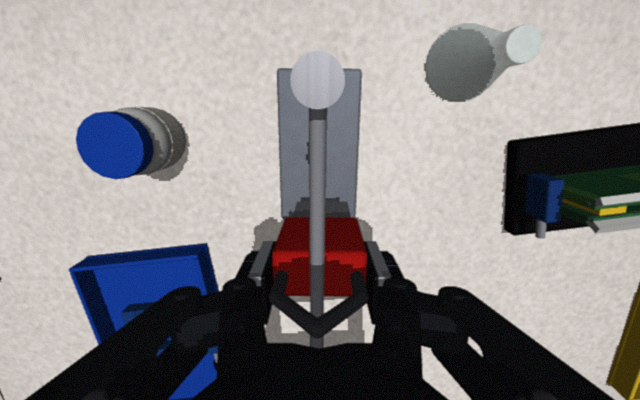

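Call:
apply_moves --pt "-0.7 0 0 0" --pt "-1 0 0 0" --pt "-1 0 0 0" --pt "-1 0 0 0" --pt "-0.5 0 0 0"

```text
time_s: 37.0
tool_pos: [602.4, 138.8, 158.9]
tool_rot: [3.141, -0.056, -0.001]
wrist_force: [0.4, -0.5, -1.4]
gripper_width: 42.5
```

Call:
apply_moves --pt "-1 0 0 0" --pt "-2 0 0 0" --pt "-3 0 0 0" --pt "-2 0 0 0" --pt "0 0 0 0"

```text
time_s: 37.5
tool_pos: [521.5, 141.8, 159.2]
tool_rot: [3.141, -0.055, -0.002]
wrist_force: [-0.5, 0.0, -1.4]
gripper_width: 42.8
```

```bash
python3 - <<'E'
from h import *
snap('wrist','g6');st()
E
```

```text
37.55 [523.1 141.6 159.4] [[0.999, -0.035, 0.0], [-0.035, -0.999, 0.0], [0.0, -0.0, -1.0]] 42.63524392841373 [-0.6 -0.5 -0.9] [0.046 0.419 1.423 0.    1.298 1.652]
```

View pics/g6.png

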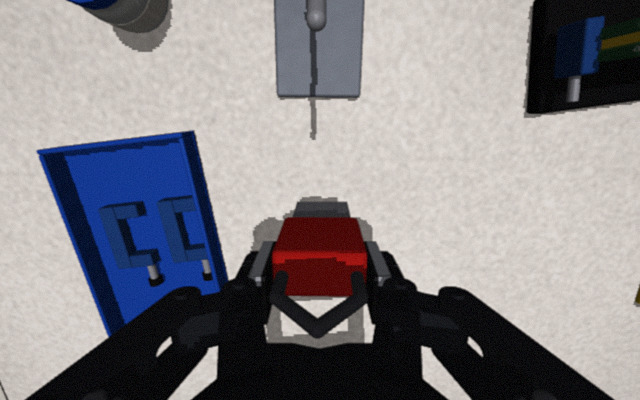

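The gauge is off the hook and held squarely. I'll take it over beside the cell and look at the lips with the wrist camera.

Call:
apply_moves --pt "0 0 -2 -3.7" --pt "0 0 -2 -3.8" --pt "0.1 3.4 0 0" --pt "0.1 3.4 0 0" --pt "0.1 3.4 0 0"

```text
time_s: 38.05
tool_pos: [537.4, 38.9, 199.0]
tool_rot: [3.138, 0.15, 0.002]
wrist_force: [0.2, 0.4, -0.5]
gripper_width: 42.7
```

Call:
apply_moves --pt "0.1 3.4 0 0" --pt "0.1 3.4 0 0" --pt "0.1 3.4 0 0" --pt "0.1 3.4 0 0" --pt "0.1 3.4 0 0"

```text
time_s: 38.55
tool_pos: [558.3, -130.5, 198.8]
tool_rot: [3.138, 0.149, 0.001]
wrist_force: [0.1, -0.3, -0.5]
gripper_width: 42.3
```

Call:
apply_moves --pt "0 0 0 0" --pt "0 0 0 0" --pt "0 0 0 0" --pt "0 0 0 0" --pt "0 0 0 0"

```text
time_s: 39.05
tool_pos: [557.5, -127.6, 199.1]
tool_rot: [3.138, 0.151, 0.0]
wrist_force: [-0.9, -0.6, -1.4]
gripper_width: 43.0
```

```bash
python3 - <<'E'
from h import *
snap('wrist','c1');st();crop('c1',200,20,440,340,2,'c1c')
E
```

```text
39.1 [ 557.5 -127.8  199.1] [[0.995, 0.096, 0.0], [0.096, -0.995, -0.0], [0.0, 0.0, -1.0]] 42.711819039308686 [ 0.1 -0.6 -0.5] [-0.432  0.435  1.273  0.     1.433  1.042]
```

View pics/c1.png

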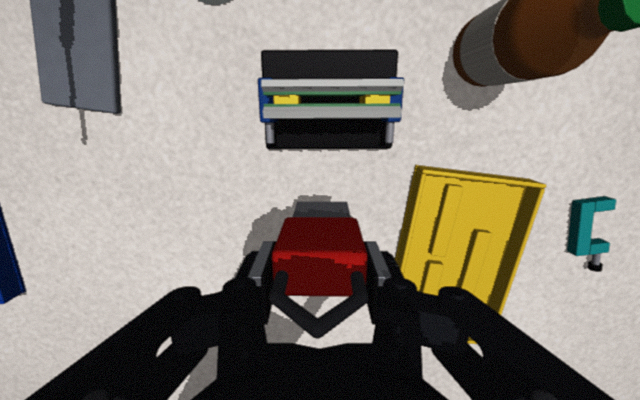

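```bash
python3 - <<'E'
from h import *
crop('c1',250,40,420,160,4.7,'c1d'); crop('c1',260,190,380,350,4,'c1e')
C=cloud('c1'); o=get_obs(); M=R.from_rotvec(o['tool_rot']).as_matrix()
P=(C-o['tool_pos'])@M
# lips
for u in (270,290,310,330,350,370,390):
    vs=[v for v in range(60,140) if 93<C[v,u,2]<106]
    print(u,vs, [np.round(C[v,u],1).tolist() for v in (vs[0],vs[-1])])
# handle
Q=P[190:300,265:375].reshape(-1,3)
T=Q[(Q[:,2]<-20)&(Q[:,2]>-40)]; print('top',len(T),np.percentile(T,[1,50,99],axis=0).round(1))
for v in (200,205,210,215,218,225,235,245,255,265): print(v,[np.round(P[v,u],1).tolist() for u in (295,319,345)])
E
```

```text
270 [79, 80, 81, 82, 83, 84, 85, 86, 87, 88, 89, 90, 91, 92, 93, 94, 104, 105, 106, 107, 108, 109, 110, 111, 112, 113, 114, 115, 116, 117] [[649.1, -79.3, 97.5], [620.1, -80.9, 98.4]]
290 [79, 80, 81, 82, 83, 84, 85, 86, 87, 88, 89, 90, 91, 92, 93, 94, 104, 105, 106, 107, 108, 109, 110, 111, 112, 113, 114, 115, 116, 117] [[650.6, -95.1, 98.3], [621.7, -97.2, 98.9]]
310 [79, 80, 81, 82, 83, 84, 85, 86, 87, 88, 89, 90, 91, 92, 93, 94, 104, 105, 106, 107, 108, 109, 110, 111, 112, 113, 114, 115, 116, 117] [[652.0, -110.9, 99.4], [623.2, -113.4, 97.1]]
330 [79, 80, 81, 82, 83, 84, 85, 86, 87, 88, 89, 90, 91, 92, 93, 94, 104, 105, 106, 107, 108, 109, 110, 111, 112, 113, 114, 115, 116, 117] [[653.7, -126.6, 97.9], [624.8, -129.7, 98.0]]
350 [79, 80, 81, 82, 83, 84, 85, 86, 87, 88, 89, 90, 91, 92, 93, 103, 104, 105, 106, 107, 108, 109, 110, 111, 112, 113, 114, 115, 116, 117] [[655.1, -142.3, 99.0], [626.4, -146.0, 98.1]]
370 [79, 80, 81, 82, 83, 84, 85, 86, 87, 88, 89, 90, 91, 92, 93, 103, 104, 105, 106, 107, 108, 109, 110, 111, 112, 113, 114, 115, 116, 117] [[656.6, -158.0, 98.8], [628.0, -
[... 239 characters left out ...]
  0.1 -33. ]
 [ 12.8  23.5 -20.6]]
200 [[-33.6, -30.2, 198.5], [-33.8, -0.7, 199.0], [-33.7, 31.2, 199.1]]
205 [[-39.9, -30.3, 198.1], [2.9, -0.5, 64.5], [3.3, 19.2, 63.3]]
210 [[2.6, -18.0, 53.4], [2.5, -0.5, 53.7], [3.0, 18.3, 52.2]]
215 [[2.7, -17.1, 42.2], [2.8, -0.5, 41.9], [2.6, 17.6, 42.7]]
218 [[12.7, -14.3, 9.0], [12.8, -0.4, 8.9], [12.6, 14.6, 9.6]]
225 [[12.2, -13.5, -0.5], [12.3, -0.4, -0.7], [12.4, 13.8, -1.0]]
235 [[12.4, -12.4, -14.8], [12.8, -0.4, -15.6], [12.5, 12.6, -14.8]]
245 [[12.2, -11.6, -25.9], [12.8, -0.4, -27.2], [12.5, 11.7, -26.6]]
255 [[10.5, -11.1, -32.7], [10.7, -0.4, -33.0], [10.5, 11.3, -32.5]]
265 [[5.6, -11.2, -32.8], [6.1, -0.3, -33.7], [6.2, 11.3, -33.8]]
```

View pics/c1d.png

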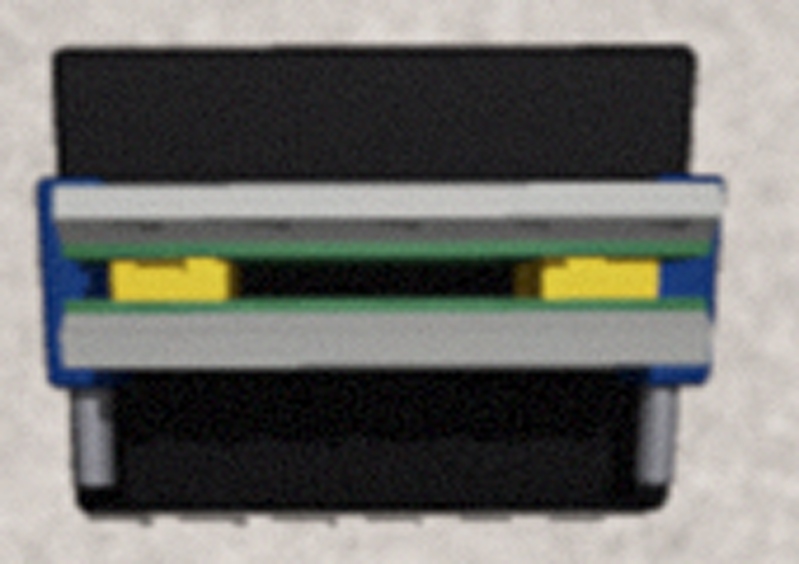

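View pics/c1e.png

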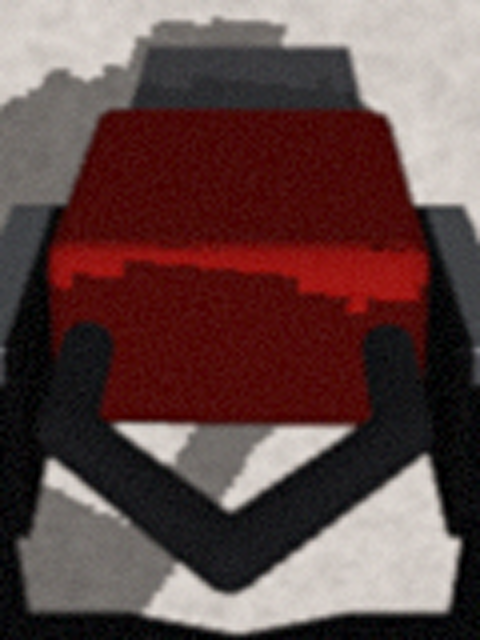

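```bash
python3 - <<'E'
from h import *
f=lambda u,v:(250+u/4.7-0.4,40+v/4.7-0.4)
for z in (100,98.3):
    F=[px('c1',*f(54,182),z),px('c1',*f(724,182),z)];N=[px('c1',*f(62,368),z),px('c1',*f(712,368),z)]
    print(z,np.round(F,1)[:,:2].tolist(),np.round(N,1)[:,:2].tolist(),'ctr',np.round(np.mean(F+N,0),1),'width',np.linalg.norm((F[0]+F[1]-N[0]-N[1])/2), 'len',np.linalg.norm(F[0]-F[1]),np.linalg.norm(N[0]-N[1]),
     'yaw',[np.degrees(np.arctan2(-(a[1]-a[0])[0]*-1,-(a[1]-a[0])[1])) for a in (F,N)])
    # spacer inner ends
    a=px('c1',*f(235,280),60);b=px('c1',*f(525,280),60);print(np.round((a+b)/2,1),np.linalg.norm(a-b))
go(0,0,0)
E
```

```text
100 [[648.7, -72.7], [659.6, -184.0]] [[618.9, -75.3], [629.8, -187.2]] ctr [ 639.2 -129.8  100. ] width 29.960142015460807 len 111.80135669448869 112.43096347783954 yaw [np.float64(5.56426552611532), np.float64(5.572278463661033)]
[ 639.9 -129.8   60. ] 57.105090593844224
98.3 [[648.9, -72.4], [659.8, -184.4]] [[618.8, -75.0], [629.8, -187.7]] ctr [ 639.3 -129.9   98.3] width 30.161463285320554 len 112.55262119417476 113.18645870637428 yaw [np.float64(5.5642655261153084), np.float64(5.57227846366098)]
[ 639.9 -129.8   60. ] 57.105090593844224
pos [ 557.5 -127.8  199.1] yaw 5.5 delta tool cm [-54.27 -18.08  19.9 ] roll tot 0.0 w 42.7 tilt [ 0.  0. -1.]
```

The cell mouth is at (639.2, -129.8), yaw 5.6°; the measured lip length of 112 mm and 30 mm width agree with the text. I'll move over it and compare the gauge and the lips again.

Call:
apply_moves --pt "1.6 0.2 0 0" --pt "2 0.25 0 0" --pt "2 0.25 0 0" --pt "1.6 0.2 0 0" --pt "0.8 0.1 0 0"

```text
time_s: 39.6
tool_pos: [639.0, -130.4, 198.6]
tool_rot: [-3.138, -0.151, -0.0]
wrist_force: [-0.9, 0.4, -1.3]
gripper_width: 42.9
```

Call:
apply_moves --pt "0 0 0 0" --pt "0 0 0 0" --pt "0 0 0 0" --pt "0 0 0 0" --pt "0 0 0 0"

```text
time_s: 40.1
tool_pos: [637.8, -130.9, 199.2]
tool_rot: [3.138, 0.149, 0.0]
wrist_force: [1.2, 1.1, -0.7]
gripper_width: 42.8
```

```bash
python3 - <<'E'
from h import *
snap('wrist','c2');st();go(638.6,-129.8,184,5.56)
E
```

```text
40.15 [ 637.8 -130.9  199.1] [[0.995, 0.095, 0.0], [0.095, -0.995, -0.0], [0.0, 0.0, -1.0]] 42.837640341557815 [ 0.4 -0.2 -0.2] [-0.384  0.577  1.024  0.     1.541  1.092]
pos [ 637.8 -130.9  199.1] yaw 5.4 delta tool cm [ 0.09 -0.1   1.51] roll tot -0.1 w 42.8 tilt [ 0.  0. -1.]
 after roll: delta tool cm [ 0.09 -0.1   1.51]
```

View pics/c2.png

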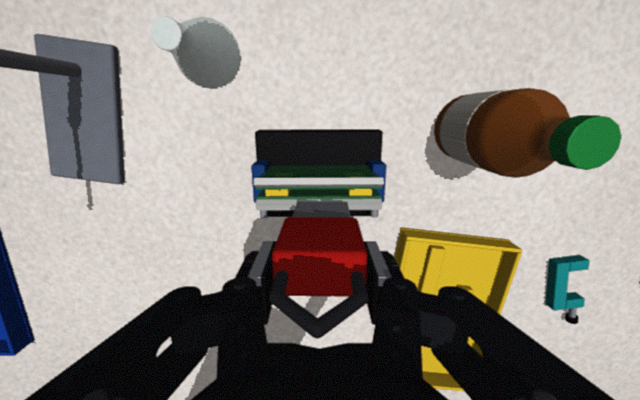

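Call:
apply_moves --pt "0.09 -0.1 0.5 0" --pt "0 0 0.7 0" --pt "0 0 0.7 0" --pt "0 0 0 0" --pt "0 0 0 0"

```text
time_s: 40.65
tool_pos: [638.8, -129.8, 179.6]
tool_rot: [-3.138, -0.149, 0.001]
wrist_force: [-0.3, -0.5, -0.8]
gripper_width: 42.8
```

```bash
python3 - <<'E'
from h import *
snap('wrist','c3');go(638.6,-129.8,184,5.56); crop('c3',240,120,400,240,5,'c3c')
C=cloud('c3'); o=get_obs(); M=R.from_rotvec(o['tool_rot']).as_matrix()
P=(C-o['tool_pos'])@M
for u in (265,280,300,320,340,360,380): 
    print(u,[(v,)+tuple(np.round(P[v,u],1)) for v in range(150,225,1) if abs(C[v,u,2]-98)<4][::6])
for v in range(196,222,3): print(v,[np.round(P[v,u],1).tolist() for u in (300,319,340)])
E
```

```text
pos [ 638.9 -129.8  180. ] yaw 5.4 delta tool cm [-0.03 -0.   -0.4 ] roll tot -0.1 w 42.7 tilt [ 0.  0. -1.]
 after roll: delta tool cm [-0.03 -0.   -0.4 ]
265 [(185, np.float64(13.9), np.float64(-44.2), np.float64(82.5)), (191, np.float64(9.7), np.float64(-43.9), np.float64(79.5)), (204, np.float64(-3.3), np.float64(-45.7), np.float64(85.9)), (210, np.float64(-7.5), np.float64(-45.3), np.float64(82.9)), (216, np.float64(-12.3), np.float64(-45.3), np.float64(81.3))]
280 [(185, np.float64(14.4), np.float64(-31.8), np.float64(80.7)), (191, np.float64(10.1), np.float64(-31.7), np.float64(78.2)), (204, np.float64(-2.9), np.float64(-33.0), np.float64(84.9)), (210, np.float64(-7.5), np.float64(-32.9), np.float64(82.8)), (216, np.float64(-12.1), np.float64(-32.8), np.float64(80.9))]
300 [(184, np.float64(14.9), np.float64(-15.8), np.float64(82.2)), (191, np.float64(10.2), np.float64(-15.7), np.float64(78.0))]
320 [(184, np.float64(14.8), np.float64(0.3), np.float64(82.6)), (190, np.float64(10.5), np.float64(0.3), np.float64(80.1))]
340 [(184, np.float64(15.0), np.float64(16.4), np.float64(8
[... 568 characters left out ...]
211, np.float64(-7.7), np.float64(49.9), np.float64(81.3)), (217, np.float64(-13.0), np.float64(50.2), np.float64(81.3))]
196 [[3.4, -16.3, 86.9], [4.1, -0.5, 84.8], [-2.6, 18.5, 107.9]]
199 [[-3.2, -17.3, 100.3], [-3.0, -0.5, 99.8], [-3.0, 18.0, 99.9]]
202 [[2.6, -15.5, 72.8], [2.5, -0.5, 73.1], [2.5, 16.1, 73.1]]
205 [[2.5, -15.0, 65.2], [2.7, -0.5, 64.6], [2.8, 15.6, 64.6]]
208 [[2.6, -14.5, 57.8], [2.7, -0.4, 57.5], [2.7, 15.1, 57.7]]
211 [[2.5, -14.1, 51.3], [3.0, -0.4, 49.8], [2.8, 14.6, 50.5]]
214 [[2.6, -13.7, 44.5], [72.7, -0.0, -153.5], [2.8, 14.2, 44.0]]
217 [[12.7, -11.4, 10.7], [12.1, -0.4, 12.5], [12.4, 11.9, 11.7]]
220 [[12.3, -11.2, 6.9], [12.4, -0.3, 6.7], [12.2, 11.6, 7.1]]
```

View pics/c3c.png

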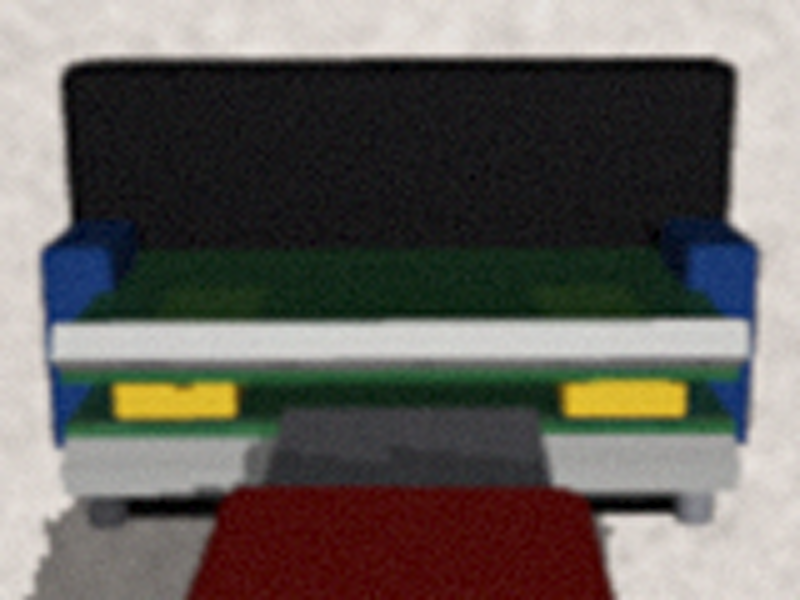

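```bash
python3 - <<'E'
from h import *
o=get_obs(); M=R.from_rotvec(o['tool_rot']).as_matrix()
f=lambda u,v:(240+u/5-0.4,120+v/5-0.4)
for a in [(52,322),(748,319),(62,497),(740,491),(240,400),(560,400)]:
    z=100 if a[1]!=400 else 60
    q=px('c3',*f(*a),z); print(a,np.round(q,1),'tool',np.round(M.T@(q-o['tool_pos']),1))
E
```

```text
(52, 322) [648.9 -72.9 100. ] tool [ 15.4 -55.7  80. ]
(748, 319) [ 660.1 -183.6  100. ] tool [16.  55.6 80. ]
(62, 497) [619.2 -75.4 100. ] tool [-14.4 -56.   80. ]
(740, 491) [ 631.1 -187.   100. ] tool [-13.2  56.2  80. ]
(240, 400) [ 626.4 -100.4   60. ] tool [ -9.7 -30.4 120. ]
(560, 400) [ 632.3 -161.    60. ] tool [ -9.6  30.4 120. ]
```

The blade centre and the lip centre agree within 0.5 mm in the tool frame. I'll descend slowly and watch the force.

Call:
apply_moves --pt "0.03 0 0.2 0" --pt "0 0 0.2 0" --pt "0 0 0.2 0" --pt "0 0 0.2 0" --pt "0 0 0.2 0"

```text
time_s: 41.2
tool_pos: [639.1, -129.7, 169.7]
tool_rot: [-3.138, -0.149, 0.0]
wrist_force: [0.4, -0.2, -0.9]
gripper_width: 42.9
```

Call:
apply_moves --pt "0 0 0.1 0" --pt "0 0 0.1 0" --pt "0 0 0.1 0" --pt "0 0 0.1 0" --pt "0 0 0 0"

```text
time_s: 41.7
tool_pos: [639.1, -129.7, 165.8]
tool_rot: [-3.138, -0.149, 0.0]
wrist_force: [0.2, 0.4, -1.0]
gripper_width: 43.2
```

Call:
apply_moves --pt "0 0 0.1 0" --pt "0 0 0.1 0" --pt "0 0 0.1 0" --pt "0 0 0.1 0" --pt "0 0 0 0"

```text
time_s: 42.2
tool_pos: [639.1, -129.7, 161.7]
tool_rot: [-3.138, -0.149, 0.001]
wrist_force: [-0.5, -0.1, -0.7]
gripper_width: 42.6
```

```bash
python3 - <<'E'
from h import *
st();go(638.6,-129.8,135,5.56)
E
```

```text
42.2 [ 639.1 -129.7  161.7] [[0.995, 0.095, -0.0], [0.095, -0.995, 0.0], [-0.0, -0.0, -1.0]] 42.57663670763828 [-0.5 -0.1 -0.7] [-0.381  0.604  1.082  0.     1.456  1.094]
pos [ 639.1 -129.7  161.7] yaw 5.5 delta tool cm [-0.05  0.01  2.67] roll tot -0.1 w 42.6 tilt [-0. -0. -1.]
 after roll: delta tool cm [-0.05  0.01  2.67]
```

Already in the narrow gap without contact. Continuing.

Call:
apply_moves --pt "0 0 0.15 0" --pt "0 0 0.15 0" --pt "0 0 0.15 0" --pt "0 0 0.15 0" --pt "0 0 0.1 0"

```text
time_s: 42.7
tool_pos: [639.1, -129.7, 154.7]
tool_rot: [-3.138, -0.149, 0.0]
wrist_force: [-0.5, 0.2, -1.1]
gripper_width: 42.8
```

Call:
apply_moves --pt "0 0 0.15 0" --pt "0 0 0.15 0" --pt "0 0 0.15 0" --pt "0 0 0.15 0" --pt "0 0 0.1 0"

```text
time_s: 43.2
tool_pos: [639.1, -129.7, 147.7]
tool_rot: [-3.138, -0.149, 0.0]
wrist_force: [0.4, 0.0, -0.9]
gripper_width: 42.8
```

Call:
apply_moves --pt "0 0 0.15 0" --pt "0 0 0.15 0" --pt "0 0 0.15 0" --pt "0 0 0.15 0" --pt "0 0 0 0"

```text
time_s: 43.7
tool_pos: [639.0, -129.7, 141.7]
tool_rot: [-3.138, -0.149, 0.001]
wrist_force: [0.2, -0.1, -0.9]
gripper_width: 42.5
```

Call:
apply_moves --pt "0 0 0.15 0" --pt "0 0 0.1 0" --pt "0 0 0.1 0" --pt "0 0 0.1 0" --pt "0 0 0 0"

```text
time_s: 44.2
tool_pos: [639.1, -129.7, 137.2]
tool_rot: [-3.138, -0.149, 0.0]
wrist_force: [-0.2, -0.7, -0.6]
gripper_width: 42.8
```

```bash
python3 - <<'E'
from h import *
snap('wrist','c4');st(); crop('c4',240,140,400,260,5,'c4c');snap('scene','s4');crop('s4',240,160,380,270,5,'s4c')
E
```

```text
44.25 [ 639.1 -129.7  137.4] [[0.995, 0.095, -0.0], [0.095, -0.995, 0.0], [-0.0, -0.0, -1.0]] 42.69652681458373 [-0.7  0.5 -1.7] [-0.381  0.623  1.119  0.     1.4    1.094]
```

View pics/c4c.png

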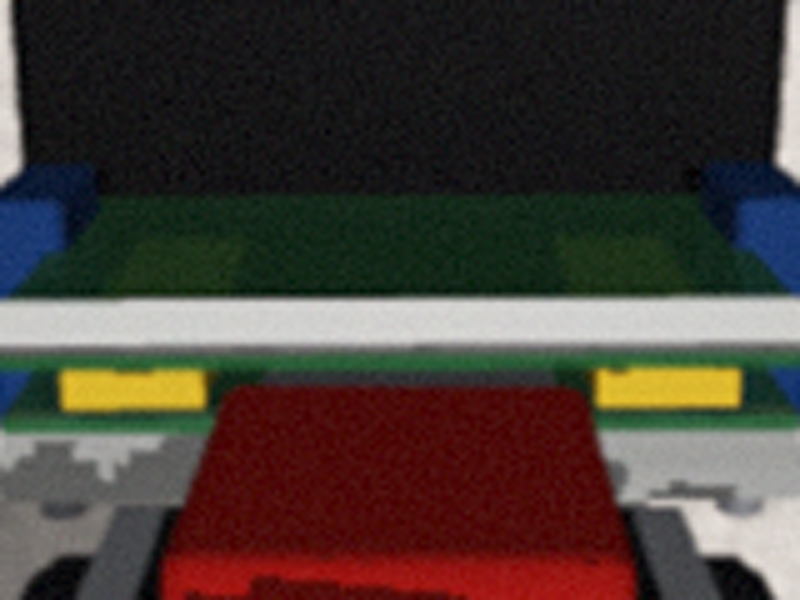

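View pics/s4c.png

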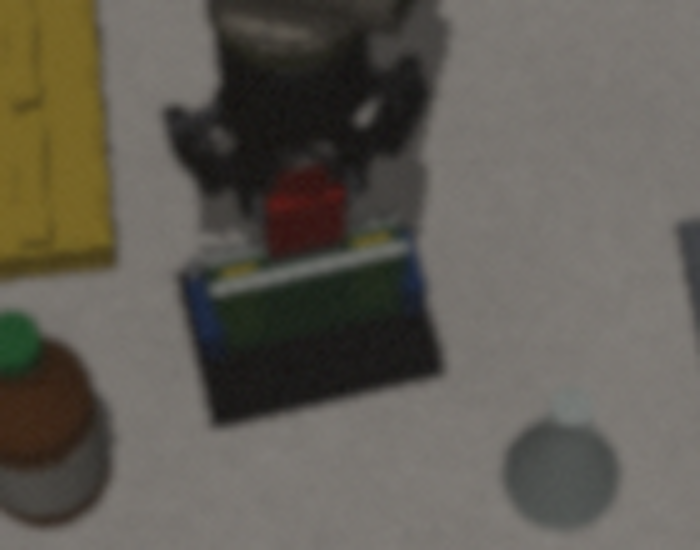

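```bash
python3 - <<'E'
from h import *
for t in('c4','s4'):
    C=cloud(t)
    p=load(t)[0]; hsv=cv2.cvtColor(p,cv2.COLOR_RGB2HSV)
    m=(hsv[...,1]>130)&((hsv[...,0]<9)|(hsv[...,0]>172))&(C[...,2]>100)
    Q=C[m]; print(t,len(Q),np.percentile(Q[:,2],[1,5,50,80,90,95,99]).round(1))
    h,e=np.histogram(Q[:,2],bins=np.arange(110,182,2)); print(dict(zip(e.astype(int).tolist(),h.tolist())))
C=cloud('c4');print('lip',[np.round(C[203:209,u,2].mean(),1) for u in(250,300,340,390)])
m=(np.abs(C[...,2]-98)<8); 
C=cloud('s4');print([np.round(C[int(160+v/5),int(240+u/5)],1).tolist() for u,v in((230,287),(260,279),(380,254),(400,250))])
E
```

```text
c4 6901 [126.3 132.8 169.6 170.8 171.3 210.3 240.9]
{110: 0, 112: 0, 114: 0, 116: 1, 118: 0, 120: 0, 122: 2, 124: 28, 126: 87, 128: 88, 130: 86, 132: 93, 134: 104, 136: 98, 138: 99, 140: 112, 142: 122, 144: 121, 146: 127, 148: 116, 150: 137, 152: 140, 154: 134, 156: 161, 158: 158, 160: 159, 162: 162, 164: 190, 166: 240, 168: 1137, 170: 2485, 172: 25, 174: 10, 176: 8, 178: 9}
s4 189 [126.6 130.1 162.9 169.2 170.1 171.4 172.4]
{110: 0, 112: 0, 114: 0, 116: 0, 118: 1, 120: 0, 122: 0, 124: 0, 126: 3, 128: 6, 130: 1, 132: 6, 134: 4, 136: 10, 138: 3, 140: 5, 142: 6, 144: 3, 146: 6, 148: 7, 150: 7, 152: 4, 154: 4, 156: 6, 158: 8, 160: 2, 162: 6, 164: 11, 166: 16, 168: 42, 170: 16, 172: 5, 174: 1, 176: 0, 178: 0}
lip [np.float64(100.3), np.float64(100.3), np.float64(100.0), np.float64(100.0)]
[[659.0, -171.7, 100.1], [655.2, -154.5, 99.8], [649.1, -86.3, 98.3], [649.0, -75.0, 95.1]]
```

Wrist depth puts the handle top 70 mm above the lips, against 68 mm required, and the TCP sum gives the same. I'll go 2.2 mm lower and hold.

Call:
apply_moves --pt "0 0 0.1 0" --pt "0 0 0.12 0" --pt "0 0 0 0" --pt "0 0 0 0" --pt "0 0 0 0"

```text
time_s: 44.8
tool_pos: [639.1, -129.7, 135.2]
tool_rot: [3.138, 0.149, 0.0]
wrist_force: [-0.3, 0.2, -0.8]
gripper_width: 42.8
```

Call:
apply_moves --pt "0 0 0 0" --pt "0 0 0 0" --pt "0 0 0 0" --pt "0 0 0 0" --pt "0 0 0 0"

```text
time_s: 45.3
tool_pos: [639.1, -129.7, 135.3]
tool_rot: [3.138, 0.149, 0.0]
wrist_force: [-0.2, 0.7, -1.5]
gripper_width: 43.0
```

Call:
apply_moves --pt "0 0 0 0" --pt "0 0 0 0" --pt "0 0 0 0" --pt "0 0 0 0" --pt "0 0 0 0"

```text
time_s: 45.8
tool_pos: [639.1, -129.7, 135.2]
tool_rot: [-3.138, -0.149, -0.0]
wrist_force: [-0.7, 0.0, -1.5]
gripper_width: 42.4
```

Call:
apply_moves --pt "0 0 0 0" --pt "0 0 0 0" --pt "0 0 0 0" --pt "0 0 0 0" --pt "0 0 0 0"

```text
time_s: 46.3
tool_pos: [639.1, -129.7, 135.2]
tool_rot: [-3.138, -0.149, -0.0]
wrist_force: [0.5, -0.3, -1.5]
gripper_width: 42.6
```

```bash
python3 - <<'E'
from h import *
snap('wrist','c5');st()
C=cloud('c5');p=load('c5')[0]; hsv=cv2.cvtColor(p,cv2.COLOR_RGB2HSV)
m=(hsv[...,1]>130)&((hsv[...,0]<9)|(hsv[...,0]>172))&(C[...,2]>100)
h,e=np.histogram(C[m][:,2],bins=np.arange(160,176,1)); print(dict(zip(e.astype(int).tolist(),h.tolist())))
T=C[m];T=T[np.abs(T[:,2]-168)<4]; print(np.percentile(T,[1,50,99],axis=0).round(1))
print([np.round(np.median(C[v,250:400,2]),1) for v in range(196,216,2)])
E
```

```text
46.35 [ 639.1 -129.7  135.2] [[0.995, 0.095, 0.0], [0.095, -0.995, -0.0], [0.0, 0.0, -1.0]] 42.55707123785305 [ 0.1  0.2 -0.6] [-0.381  0.625  1.122  0.     1.395  1.094]
{160: 89, 161: 84, 162: 84, 163: 91, 164: 95, 165: 142, 166: 231, 167: 966, 168: 1915, 169: 515, 170: 29, 171: 5, 172: 5, 173: 6, 174: 3}
[[ 628.9 -150.3  164.4]
 [ 643.4 -129.5  168.2]
 [ 652.9 -108.   169.9]]
[np.float64(76.7), np.float64(82.0), np.float64(87.0), np.float64(98.9), np.float64(99.6), np.float64(100.2), np.float64(100.8), np.float64(98.7), np.float64(94.8), np.float64(94.8)]
```

Handle top is 68.3 mm above the lips and nothing is touching. The reading could still be off by a millimetre or two, so I'll also hold 2 mm higher and lower, then draw it out.

Call:
apply_moves --pt "0 0 0.2 0" --pt "0 0 0 0" --pt "0 0 0 0" --pt "0 0 0 0" --pt "0 0 0 0"

```text
time_s: 46.85
tool_pos: [639.1, -129.7, 133.3]
tool_rot: [3.138, 0.149, 0.0]
wrist_force: [-0.5, 0.5, -1.4]
gripper_width: 43.0
```

Call:
apply_moves --pt "0 0 0 0" --pt "0 0 0 0" --pt "0 0 0 0" --pt "0 0 -0.4 0" --pt "0 0 0 0"

```text
time_s: 47.35
tool_pos: [639.4, -129.8, 137.9]
tool_rot: [3.138, 0.149, 0.002]
wrist_force: [-0.1, -0.0, -1.3]
gripper_width: 42.4
```

Call:
apply_moves --pt "0 0 0 0" --pt "0 0 0 0" --pt "0 0 0 0" --pt "0 0 0 0" --pt "0 0 0 0"

```text
time_s: 47.85
tool_pos: [639.1, -129.7, 137.2]
tool_rot: [-3.138, -0.149, 0.0]
wrist_force: [0.2, 0.5, -1.1]
gripper_width: 42.7
```

Call:
apply_moves --pt "0 0 0 0" --pt "0 0 0 0" --pt "0 0 -0.3 0" --pt "0 0 -0.5 0" --pt "0 0 -0.5 0"

```text
time_s: 48.35
tool_pos: [639.2, -129.7, 150.8]
tool_rot: [3.138, 0.149, 0.0]
wrist_force: [-0.0, 0.2, -1.2]
gripper_width: 42.8
```

Call:
apply_moves --pt "0 0 -0.6 0" --pt "0 0 -0.8 0" --pt "0 0 -0.8 0" --pt "0 0 -1 0" --pt "0 0 -1 0"

```text
time_s: 48.85
tool_pos: [639.2, -129.7, 193.3]
tool_rot: [3.138, 0.149, 0.001]
wrist_force: [-0.3, -0.3, -1.2]
gripper_width: 43.0
```

Call:
apply_moves --pt "0 0 -1.2 0" --pt "0 0 0 0" --pt "-1.5 0 0 0" --pt "-3 0 0 0" --pt "-4 0 0 0"

```text
time_s: 49.35
tool_pos: [554.0, -137.7, 203.4]
tool_rot: [-3.138, -0.151, 0.001]
wrist_force: [-0.7, -0.9, -1.3]
gripper_width: 43.0
```

```bash
python3 - <<'E'
from h import *
go(540,141,200,-2.2)
E
```

```text
pos [ 554.  -137.7  203.4] yaw 5.5 delta tool cm [  1.28 -27.88   0.35] roll tot 7.7 w 43.0 tilt [-0. -0. -1.]
 after roll: delta tool cm [ -2.47 -27.8    0.34]
```

Call:
apply_moves --pt "0 0 0 3.7" --pt "0 0 0 3.8" --pt "-1.5 -4.2 0 0" --pt "-1 -4.2 0 0" --pt "-0.5 -4.2 0 0"

```text
time_s: 49.85
tool_pos: [528.1, -9.6, 204.2]
tool_rot: [-3.141, 0.058, 0.001]
wrist_force: [0.2, 0.3, -0.6]
gripper_width: 42.7
```

Call:
apply_moves --pt "-0.5 -4.2 0 0" --pt "-0.5 -4.2 0 0" --pt "0 -4.2 0 0" --pt "0 -2.5 0 0" --pt "0 0 0 0"

```text
time_s: 50.35
tool_pos: [524.0, 143.2, 204.1]
tool_rot: [-3.141, 0.05, 0.0]
wrist_force: [0.3, -0.5, -0.4]
gripper_width: 42.9
```

Call:
apply_moves --pt "0 0 2 0" --pt "0 0 2 0" --pt "0 0 0.3 0" --pt "0 0 0 0" --pt "0 0 0 0"

```text
time_s: 50.85
tool_pos: [525.0, 140.1, 162.2]
tool_rot: [-3.141, 0.057, -0.002]
wrist_force: [1.0, 0.2, -0.7]
gripper_width: 42.7
```

```bash
python3 - <<'E'
from h import *
snap('wrist','h1');st();go(523,141.6,159.5,-2.0)
C=cloud('h1'); o=get_obs(); M=R.from_rotvec(o['tool_rot']).as_matrix()
P=(C-o['tool_pos'])@M
for v in range(0,34,4):
    r=[P[v,u] for u in range(300,335) if 195<C[v,u,2]<222]
    if r: print(v,np.round(np.mean(r,0),1),len(r), np.round(o['tool_pos'][2]-np.min(np.array(r)[:,2]),1))
E
```

```text
50.9 [525.  140.2 162.2] [[0.999, -0.036, 0.002], [-0.036, -0.999, 0.0], [0.002, -0.0, -1.0]] 42.568046220099966 [0.5 0.2 0.3] [0.043 0.418 1.416 0.    1.306 1.65 ]
pos [525.  140.2 162.2] yaw -2.1 delta tool cm [-0.2  -0.13  0.27] roll tot -0.1 w 42.6 tilt [ 0.002 -0.    -1.   ]
 after roll: delta tool cm [-0.2  -0.13  0.27]
0 [106.5  -2.5 -42.5] 18 206.0
4 [105.4  -2.5 -42.5] 18 205.8
8 [104.2  -2.5 -42.9] 18 206.9
12 [102.5  -2.5 -44.7] 18 208.9
16 [100.8  -2.4 -46.8] 18 211.0
20 [ 99.3  -2.4 -48.6] 18 212.6
24 [ 97.7  -2.5 -50.6] 19 215.1
28 [ 96.2  -2.4 -52.2] 18 216.4
32 [ 95.   -2.5 -53. ] 19 216.7
```

View pics/h1.png

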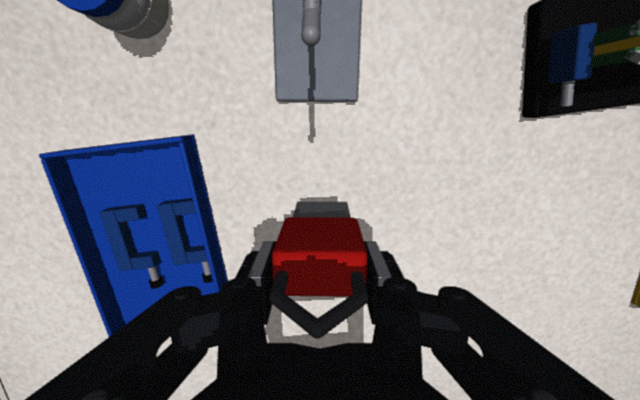

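The hook wire is at tool y = -2.5 mm, so I'll shift -2 mm in y and 2.7 mm down, then move in along the arm.

Call:
apply_moves --pt "0 -0.2 0.27 0" --pt "2.5 0 0 0" --pt "2.5 0 0 0" --pt "1 0 0 0" --pt "0 0 0 0"

```text
time_s: 51.4
tool_pos: [585.1, 140.2, 158.2]
tool_rot: [-3.141, 0.057, 0.0]
wrist_force: [-0.0, -0.1, -1.2]
gripper_width: 42.9
```

```bash
python3 - <<'E'
from h import *
snap('wrist','h2');go(645.6,137.1,159.5,-2.0)
C=cloud('h2'); o=get_obs(); M=R.from_rotvec(o['tool_rot']).as_matrix()
P=(C-o['tool_pos'])@M
for v in range(60,200,10):
    r=[P[v,u] for u in range(300,335) if 195<C[v,u,2]<222]
    if r: print(v,np.round(np.mean(r,0),1),len(r), np.round(o['tool_pos'][2]-np.min(np.array(r)[:,2]),1))
E
```

```text
pos [584.1 140.4 158.3] yaw -2.0 delta tool cm [ 6.15  0.11 -0.13] roll tot -0.0 w 43.0 tilt [-0.001  0.    -1.   ]
 after roll: delta tool cm [ 6.15  0.11 -0.12]
60 [ 88.7   0.1 -49.2] 18 209.2
70 [ 85.8   0.1 -48.7] 18 208.3
80 [ 82.9   0.1 -48.1] 18 208.4
90 [ 79.8   0.1 -47.9] 18 207.6
100 [ 76.6  -0.  -47.3] 17 206.5
110 [ 73.4  -0.  -46.9] 17 206.4
120 [ 70.1  -0.  -46.2] 17 206.4
130 [ 66.7  -0.  -45.9] 16 205.7
140 [ 63.2  -0.  -45.4] 17 205.2
150 [ 59.6  -0.  -45.1] 17 205.4
160 [ 56.1  -0.4 -45.6] 15 205.8
170 [ 52.5  -0.2 -46. ] 16 205.5
180 [ 48.8  -0.2 -46.3] 16 206.0
190 [ 45.1  -0.2 -46.7] 16 206.8
```

View pics/h2.png

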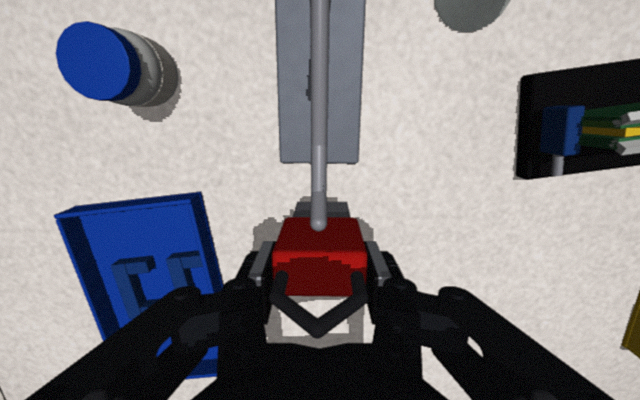

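The wire runs straight over the eye's plane at y = 0. Moving in slowly.

Call:
apply_moves --pt "1 0 -0.1 0" --pt "1 0 0 0" --pt "0.8 0 0 0" --pt "0.8 0 0 0" --pt "0.4 0 0 0"

```text
time_s: 51.95
tool_pos: [624.7, 138.9, 159.5]
tool_rot: [3.141, -0.056, -0.0]
wrist_force: [-0.3, 0.5, -0.4]
gripper_width: 42.4
```

Call:
apply_moves --pt "0.6 0 0 0" --pt "0.6 0 0 0" --pt "0.5 0 0 0" --pt "0.2 0 0 0" --pt "0 0 0 0"

```text
time_s: 52.45
tool_pos: [643.6, 138.2, 159.4]
tool_rot: [3.141, -0.056, -0.0]
wrist_force: [-0.1, 0.7, -0.7]
gripper_width: 42.3
```

```bash
python3 - <<'E'
from h import *
snap('wrist','h3');go(645.6,137.8,142.5,-2.0);st()
E
```

```text
pos [643.4 138.2 159.4] yaw -2.1 delta tool cm [0.22 0.03 1.69] roll tot -0.1 w 42.6 tilt [-0. -0. -1.]
 after roll: delta tool cm [0.22 0.03 1.69]
52.5 [643.4 138.2 159.4] [[0.999, -0.036, -0.0], [-0.036, -0.999, 0.0], [-0.0, -0.0, -1.0]] 42.63502831739517 [ 0.1  0.1 -1.4] [0.032 0.616 1.066 0.    1.46  1.639]
```

View pics/h3.png

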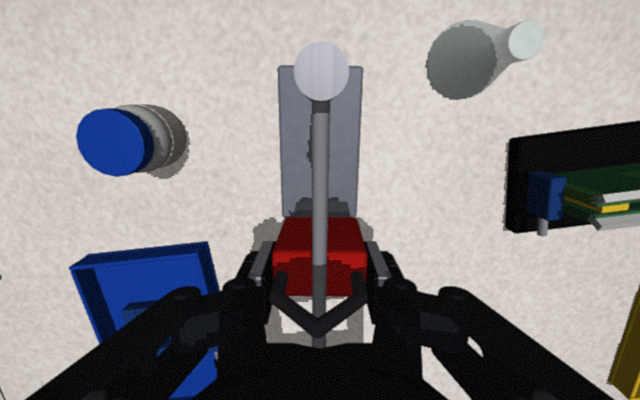

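The wire passes through the eye. Lowering onto the seat.

Call:
apply_moves --pt "0.2 0 0.5 0" --pt "0 0 0.4 0" --pt "0 0 0.4 0" --pt "0 0 0.2 0" --pt "0 0 0 0"

```text
time_s: 53.0
tool_pos: [645.2, 138.1, 144.1]
tool_rot: [3.141, -0.056, -0.001]
wrist_force: [0.5, 0.0, -0.5]
gripper_width: 42.6
```

Call:
apply_moves --pt "0 0 0.1 0" --pt "0 0 0.05 0" --pt "0 0 0 0" --pt "0 0 0 0" --pt "0 0 0 0"

```text
time_s: 53.5
tool_pos: [645.5, 138.1, 143.1]
tool_rot: [-3.141, 0.056, -0.0]
wrist_force: [0.3, 0.1, -1.6]
gripper_width: 42.7
```

```bash
python3 - <<'E'
from h import *
for i in range(3): st(); grab_frame('top')
E
```

```text
53.5 [645.5 138.1 143.1] [[0.999, -0.036, 0.0], [-0.036, -0.999, 0.0], [0.0, -0.0, -1.0]] 42.67703948001502 [ 0.3  0.1 -1.6] [0.032 0.632 1.084 0.    1.426 1.638]
53.55 [645.5 138.1 143.1] [[0.999, -0.036, 0.0], [-0.036, -0.999, 0.0], [0.0, -0.0, -1.0]] 42.66685157143812 [ 0.5  0.9 -1. ] [0.032 0.632 1.084 0.    1.426 1.638]
53.6 [645.5 138.1 143.1] [[0.999, -0.036, 0.0], [-0.036, -0.999, 0.0], [0.0, -0.0, -1.0]] 42.4591955924046 [-0.1  0.3 -1.1] [0.032 0.632 1.084 0.    1.426 1.638]
```

Call:
apply_moves --pt "0 0 0.05 0" --pt "0 0 0.05 0" --pt "0 0 0 0" --pt "0 0 0 0" --pt "0 0 0 0"

```text
time_s: 54.15
tool_pos: [645.6, 138.0, 142.3]
tool_rot: [3.141, -0.056, 0.001]
wrist_force: [0.1, -1.1, 2.4]
gripper_width: 42.7
```

Call:
apply_moves --pt "0 0 0.03 0" --pt "0 0 0 0" --pt "0 0 0 0" --pt "0 0 0 0" --pt "0 0 0 0"

```text
time_s: 54.65
tool_pos: [645.6, 138.1, 142.2]
tool_rot: [3.141, -0.056, 0.001]
wrist_force: [-0.3, -1.5, 5.9]
gripper_width: 42.6
```

Seated: the upward force rises to 6 N. Next I'll back off 0.4 mm, open, and go straight up.

Call:
apply_moves --pt "0 0 -0.04 0" --pt "0 0 0 0" --pt "0 0 0 0" --pt "0 0 0 0" --pt "0 0 0 0"

```text
time_s: 55.15
tool_pos: [645.5, 138.1, 142.3]
tool_rot: [3.141, -0.056, 0.001]
wrist_force: [-0.5, -0.4, 4.9]
gripper_width: 42.8
```

Call:
apply_moves --pt "0 0 0 0" --pt "0 0 0 0" --pt "0 0 0 0" --pt "0 0 0 0" --pt "0 0 0 0" --grip 1

```text
time_s: 55.65
tool_pos: [645.4, 138.2, 142.0]
tool_rot: [-3.141, 0.056, 0.001]
wrist_force: [0.6, -0.0, -0.0]
gripper_width: 85.6
```

```bash
python3 - <<'E'
from h import *
snap('wrist','h4');st()
E
```

```text
55.7 [645.4 138.2 142. ] [[0.999, -0.036, -0.0], [-0.036, -0.999, 0.0], [-0.0, -0.0, -1.0]] 85.829321048295 [-0.2  0.9 -0. ] [0.032 0.633 1.085 0.    1.424 1.638]
```

View pics/h4.png

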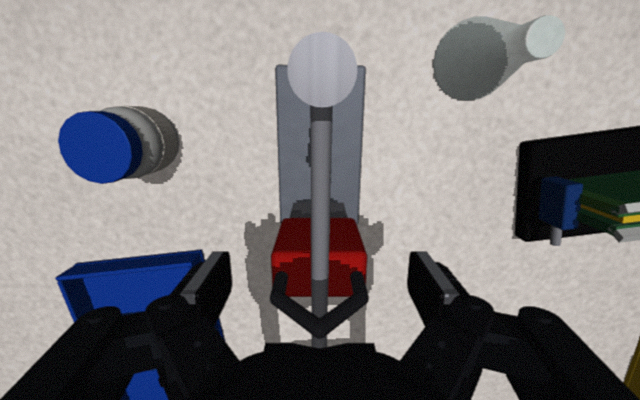

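The gauge hangs free on the hook and the fingers are clear of it. Going up and away, then a final look.

Call:
apply_moves --pt "0 0 -1 0" --pt "0 0 -2 0" --pt "0 0 -3 0" --pt "0 0 -3 0" --pt "0 0 -2 0"

```text
time_s: 56.2
tool_pos: [645.7, 138.2, 255.5]
tool_rot: [-3.141, 0.056, -0.006]
wrist_force: [-0.0, 0.8, 0.9]
gripper_width: 85.1
```

Call:
apply_moves --pt "-3 0 0 0" --pt "-4 0 0 0" --pt "-4 0 0 0" --pt "-4 0 0 0" --pt "0 0 0 0"

```text
time_s: 56.7
tool_pos: [491.5, 144.0, 253.5]
tool_rot: [-3.141, 0.054, 0.001]
wrist_force: [1.0, -0.3, 0.7]
gripper_width: 85.6
```

Call:
apply_moves --pt "-4 0 0 0" --pt "-4 0 0 0" --pt "0 0 0 0" --pt "0 0 0 0" --pt "0 0 0 0"

```text
time_s: 57.2
tool_pos: [416.8, 146.2, 252.6]
tool_rot: [-3.141, 0.057, -0.002]
wrist_force: [-0.9, -0.9, -0.4]
gripper_width: 85.3
```

```bash
python3 - <<'E'
from h import *
snap('wrist','f1');snap('scene','f2');snap('top','f3');st()
crop('f2',170,100,490,290,2.4,'f2c')
blobs('f3','y',60);blobs('f3','b',60)
E
```

```text
57.35 [416.5 146.2 252. ] [[0.999, -0.036, -0.0], [-0.036, -0.999, -0.0], [-0.0, 0.0, -1.0]] 85.67821936547685 [-0.2 -0.6 -0.8] [ 0.068  0.164  1.514 -0.     1.463  1.675]
y px [ 79 191] area 483 z 7.6 ctr [627.6 601.8] size [170.3  24.9] yaw 8.4 mean [626.1 601.4]
y px [ 57 193] area 486 z 7.4 ctr [619.8 661.3] size [172.3  25.7] yaw 8.5 mean [617.3 661. ]
y px [ 36 196] area 486 z 7.9 ctr [609.6 720.8] size [171.7  24.4] yaw 8.8 mean [607.4 720.4]
y px [401 253] area 4082 z 17.1 ctr [ 466.4 -302.9] size [210.7 136.9] yaw -1.5 mean [ 465.  -298.9]
b px [94 91] area 2752 z 82.6 ctr [896.7 549.6] size [237.8 116.9] yaw 78.6 mean [895.8 549.3]
b px [180 164] area 290 z 77.0 ctr [694.7 300.2] size [50.2 47.2] yaw 46.7 mean [693.7 299.8]
b px [315 189] area 64 z 61.1 ctr [631.3 -67.4] size [38.1  9.7] yaw 6.8 mean [633.1 -67.4]
b px [170 228] area 1736 z 21.3 ctr [524.9 333.4] size [139.7  92.9] yaw -86.1 mean [504.8 323.3]
b px [636 295] area 183 z 134.4 ctr [ 352.7 -868.7] size [68.  11.4] yaw -6.4 mean [ 357.9 -870.8]
```

View pics/f1.png

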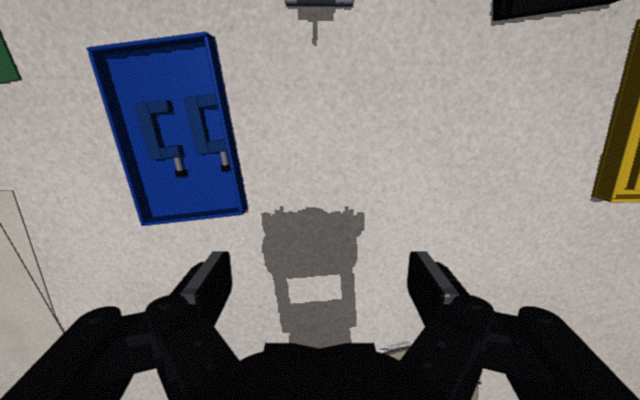

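View pics/f2c.png

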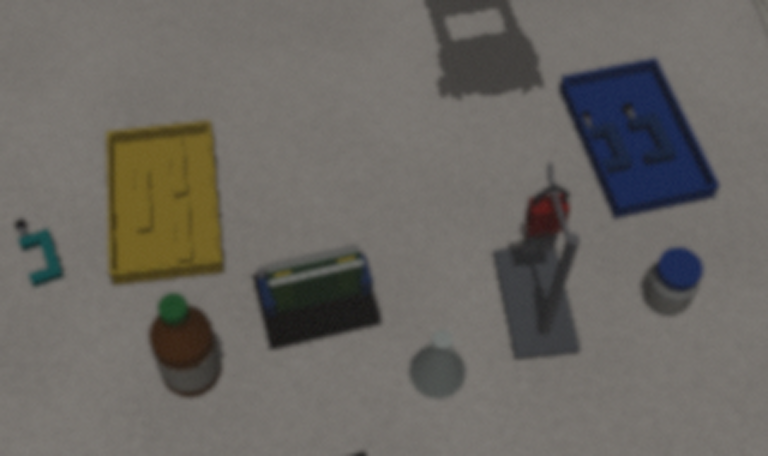

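View pics/f3.png

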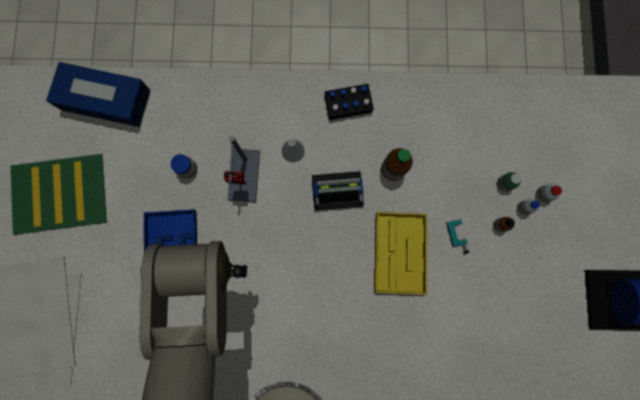

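The final views show three bars in the yellow tray, two clamps in the blue tray, and the gauge hanging at its original place. The bystanders have not moved, and the bench that was hidden at the start holds nothing more.

```bash
python3 -c "
from h import *
print(finish_job());st()"
```

```text
the job is handed in; nothing more can be done
None
the job is handed in; nothing more can be done
```

The job is handed in, about 57 s into the 210 s allowed; no verdict came back.

- **Spacers and clamps:** I laid all three yellow spacers in the yellow tray and both blue clamps flat in the blue tray. No third clamp was there. I left the turquoise look-alike where it was.
- **Gauge check:** I lifted the gauge off the hook, lowered the blade into the gap and held it for over a second. Wrist force showed nothing beyond the gauge's own weight. The red line was hidden behind the handle, so I set its height from the handle top, which was 68.3 mm above the lips (68 mm wanted). I also held it 2 mm lower and higher in case that was slightly off.
- **Rehanging:** I seated the eye back on the hook. The force on the tool rose to 6 N as it touched, then fell to zero once I let go.
- **Last pictures:** The gauge hangs in its original place, and all bars and clamps lie in their trays. The bottle, jar and flask have not moved, and the arm is clear of everything.

**What went wrong or disagreed:**
- **Fingertips:** They sit behind the TCP (about 11 mm behind at a 43 mm opening), although `tip_reach` is given as 11 mm ahead. My first grasp closed above the bar because of this.
- **Bench contact:** While finding the true tip position, the fingertips pressed on the bench with about 49 N. That is over the 40 N limit for the arm or gripper's body, but only the fingertips touched. It is below the 120 N wrist limit.

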